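# Press the chilli tin's lid home and gauge its height

## Robot

A 6-joint arm with a two-finger parallel gripper is mounted at the origin on a cart in front of the work surface, level with it; the furniture and walls round the work are solid. World frame = base frame: x ahead of the robot, y to its left, z up, the work surface at z = 0. Lengths are in m, angles in rad, forces in N, time in s.
With the tool pointing down it reaches from about 0.275 to 0.825 m from the base axis. Payload 4.9 kg.
Tool frame: the origin (TCP) lies at the very end of the fingers, on their centre line; the grasp point (between the pads) lies behind it (hold_point_z is the z of the grasp point in the tool frame, in m); z points along the fingers, y is the direction in which the jaws open and shut (so a half turn about z gives the same grasp; the last joint's range is limited). The gripper opens to 85 mm and grips with 20 to 120 N. Pads are 22 mm wide; open, the fingers measure 114 mm over their backs; the gripper's body (76 mm by 85 mm) begins 54 mm behind the grasp point. The pads swing forward as they close: fully open they stand 13 mm farther back than shut.
Start: joints at [1.105, 0.326, -0.193, 1.052, 0, 1.437], TCP at [0.179, 0.52, 0.204] pointing down, gripper open.
Joint ranges: [-2.65, 2.65], [-0.97, 1.79], [-1.3, 1.35], [-1.93, 2.1], [-1.47, 1.37], [-3.14, 3.14]. Speed limits (rad/s): [2.57, 2.57, 3.14, 3.14, 3.14, 3.14].

## Interface

Orientations are given as a unit quaternion [x, y, z, w].
In Python, from cell import * gives the robot as it stands.
- The arm moves only by the tool play_rows, never from a script. Its arguments are lists of equal length, an entry for each row: "fingers": the finger opening in cm, from 0 to 8.54; "linear": the shift along the tool's x, y, z in cm, a list of three; "delta_rot": the turn, a rotation vector about the tool's x, y, z in degrees, a list of three. In form: {"fingers": [fingers, ...], "linear": [[dx, dy, dz], ...], "delta_rot": [[wx, wy, wz], ...]}. A call has 1 to 12 rows; each row is the pose to reach, as a shift and turn from the pose commanded when the call began, along the tool's axes at that moment; what a row does not reach only later rows make up. A row lasts 1/10 s, in which the tool goes at most 50 mm and 8.59 degrees, less where a joint would pass 70% of its speed; a pose out of reach is approached as far as the arm can. A call with a gripper value outside its range is refused whole. The fingers move at their own pace and stop on an object; "force" is the grip in N (left out, the last holds). Time passes only in rows, so rows that repeat a pose let the fingers close. It gives the time, the measured TCP pose, the force and the opening at its end, in the units of the state.
- read_state(): the state, without advancing time (a new reading comes with each control period).
- grab_frame(name): name is "side" or "top" or "wrist"; returns a dict with "color" (400x640x3 uint8, red, green, blue), "depth" (400x640 float32, m along the optical axis (not along the pixel's ray), 0 where there is no reading), "K" (3x3 intrinsics, pixels), "extrinsics" (4x4, takes a point from camera to world coordinates). Camera axes: x right, y up, looking along -z (the intrinsics and any distortion apply to the point x, -y, -z); pixel columns grow to the right and rows downward; lengths in m; the calibration is good to about 2 mm. A picture is of the moment at which its call begins.
- sign_off(): hands the job in, once; it reports no verdict.
The state is a dict: "t": time; "joint_pos": joint angles; "joint_vel": joint speeds; "joint_torque": joint torques, N m; "ee_pos": TCP position; "orientation": TCP orientation; "wrist_force": force on the tool from outside, world axes, zero at the start; "moment": the same for the moment, N m; "opening": finger opening in m.
Only numpy, scipy, OpenCV 4.12 (cv2) and the standard library are available. Lean on these libraries where they do the work, as an engineer would, in place of code of your own. Each camera call takes 0.05 s, during which the arm holds its last target.

## Task

The lid of the red chilli tin is only started: stand the tin in the nest of the hand press and pull the lever right down to drive the lid fully home, then swing the lever back up out of the way. Check it by gently lowering the lid-height gauge over the tin where it stands, feet flat on the press bed and sprung foot on the middle of the lid, and leave it standing there for the reading to be seen. Set tin and gauge down upright without dropping them, and leave the two finished tins, the sauce bottle and the tea tin where they are.

Things in the scene. Friction and masses are not known exactly. Their poses are not given: they have to be found in the camera images.
- press: Grey hand lever press fixed to the counter. Origin: under the bed, below the nest centre; z up, +x to the hinge, y along the hinge axis. Bed x -70 to 120, y +-75, 12 mm thick. Round the nest centre an aluminium ring on the bed, 6 mm high, 61 inside, 69 mm outside, in which a tin stands. Two hinge cheeks at x 67 to 113, y +-45 to +-67, up to 110 mm high.
- nest (a point): Centre of the nest on the bed's top face, 12 mm above the counter: the tin's underside centre belongs here.
- press_hinge (a point): Middle of the lever's hinge axis, 90 mm behind the nest centre along the press's +x, 95 mm above the counter; the axis runs along the press's y.
- press_lever (a joint): Lever angle, rad: 0 = fully down (level, pointing along the press's -x, its rubber pad pressing on the nest's tin), growing as it is raised, pi/2 = straight up, 1.85 = back stop; 1.5 to 1.8 at the start. Stiff hinge: it stays where it is left (2 to 4 N at the handle moves it, up to about 9 N while the lid goes in).
- press_handle (a point): Middle of the lever's handle: a round black bar, 16 mm in diameter, 74 mm long along the press's y between two flat steel side arms (inner faces 82 mm apart), 170 mm from the hinge axis. It can turn in the fingers while they follow its arc. The pad sits on a cross-member 90 mm from the hinge axis.
- chilli_tin: Round aluminium tin with a red band and a red lid, 56 mm in diameter, 60 mm high to the rim, 0.18 kg (varies); origin at the centre of its underside, z up. Its lid (flange 52 mm in diameter, 3 mm thick) stands a few mm proud at first.
- chilli_lid (a joint): How far the lid of the chilli tin stands above its closed position, m: 0 = home (flange on the rim, lid top 63 mm above the tin's underside), 0.004 to 0.0065 at the start. About 9 N pushes it in; it stays where it is left.
- chilli_lid_top (a point): Centre of the top face of the chilli tin's lid.
- gauge: Lid-height gauge: loose bridge 104 (y) x 60 (x) x 159 mm tall, 0.39 kg. Origin: midway between its two foot bars, at their undersides; z up. Bars 60 mm along x, 12 wide, at y +-46; clear gap between uprights 80 wide, 94 high, the sprung foot hanging in its middle. On top a round black barrel, 30 mm in diameter, 110 to 159 mm up, to hold it by. It fits over tin and nest ring at any yaw.
- gauge_grip (a point): Point on the axis of the gauge's barrel to grip it at, 133 mm above the underside of its feet.
- gauge_foot (a joint): Reading, m: how far the sprung foot is pushed up. 0 = hanging, foot 45 mm above the plane of the gauge's feet; with the feet flat, height under the foot = 45 mm + reading (range to 0.035). The chilli tin shut fully home reads 0.018 on the press bed (green mark on the scale). The spring pushes 0.5 to 2.3 N, less than the gauge's weight, so it stands by itself.
- gauge_foot_tip (a point): Centre of the underside of the gauge's sprung foot, a steel disc 22 mm in diameter.
- done_tin_a: Finished tin with a green band and lid, 56 mm in diameter, 63 mm high, lid home; origin at the centre of its underside. Leave it alone.
- done_tin_b: Finished tin with a blue band and lid, 56 mm in diameter, 63 mm high, lid home; origin at the centre of its underside. Leave it alone.
- sauce_bottle: Yellow squeeze bottle, 62 mm in diameter, 206 mm tall; origin at the centre of its underside. Leave it alone.
- tea_tin: Green tea tin, 71 x 88 x 111 mm high; origin at the centre of its underside. Leave it alone.
Not all that is in view belongs to the job. What is shaped like the chilli_tin but purple is not meant.

How it is judged:
On the way, in this order (a step that is already met when the one before it is completed fails the run):
1. the chilli tin stands upright in the press nest, let go, its lid not yet pressed in (horizontal distance between chilli_tin and nest below 0.005 m and z of chilli_tin in the frame of nest below 0.0025 m and angle between chilli_tin's own z axis and vertical below 0.04 rad and contact force between the fingers and chilli_tin below 0.1 N and value of joint chilli_lid above 0.002 m), for 0.1 s.
2. the press lever is right down and has driven the lid home, the tin in the nest (value of joint press_lever below 0.03 rad and value of joint chilli_lid below 0.001 m and contact force between press_lever and chilli_tin above 0.5 N and horizontal distance between chilli_tin and nest below 0.005 m), for 0.05 s.
3. the lever is up again, clear of the tin (value of joint press_lever above 1.2 rad), for 0.1 s.
4. the gauge is lowered over the tin, its sprung foot resting on the lid and its feet on the bed (contact force between gauge_foot and chilli_tin above 0.3 N and horizontal distance between gauge_foot_tip and chilli_lid_top below 0.009 m and z of gauge in the frame of nest below 0.002 m and value of joint gauge_foot between 0.0165 and 0.0195 m), for 0.2 s.
At the end, for the whole second after the job is handed in: The chilli tin stands upright in the nest (within 5 mm), lid home within 1 mm, lever up (over 1.2 rad); the gauge stands at rest by itself, upright with its feet flat on the press bed (within 2 mm), its sprung foot on the lid within 9 mm of the centre, reading 16.5 to 19.5 mm (all of step 4 and horizontal distance between chilli_tin and nest below 0.005 m and z of chilli_tin in the frame of nest below 0.0025 m and angle between chilli_tin's own z axis and vertical below 0.04 rad and value of joint chilli_lid below 0.001 m and value of joint press_lever above 1.2 rad and z of gauge in the frame of nest above -0.002 m and angle between gauge's own z axis and vertical below 0.03 rad and linear speed of gauge below 0.01 m/s); the robot touches nothing.
It fails at once if a finished tin shifted (over 20 mm) or tipped (distance of any of done_tin_a, done_tin_b from where it was at the start of the episode above 0.02 m or angle between any of done_tin_a, done_tin_b's own z axis and vertical above 0.3 rad).
It fails at once if the sauce bottle or tea tin shifted (over 20 mm) or tipped (distance of any of sauce_bottle, tea_tin from where it was at the start of the episode above 0.02 m or angle between any of sauce_bottle, tea_tin's own z axis and vertical above 0.3 rad).
It fails at once if the chilli tin or the gauge tipped (over 0.5 rad) (angle between any of chilli_tin, gauge's own z axis and vertical above 0.5 rad).
It fails at once if the chilli tin or the gauge dropped or slammed onto the press (over 0.5 m/s within 30 mm of the bed) ((horizontal distance between chilli_tin and nest below 0.03 m and z of chilli_tin in the frame of nest below 0.03 m and linear speed of chilli_tin above 0.5 m/s) or (horizontal distance between gauge and nest below 0.03 m and z of gauge in the frame of nest below 0.03 m and linear speed of gauge above 0.5 m/s)).
It also fails if it takes over 72 s, if anything falls off the work surface, if the arm or the gripper's body presses on something with over 40 N, if the wrist force passes 120 N, or if a joint passes its speed limit or range.

## Working session

There is one attempt and no reset: what is moved stays moved. The work goes in short steps, Python scripts to look and compute and a tool call to move; the robot and the scene stay as the last step left them, time stands still between calls to the robot, and variables do not carry over. Pictures are saved under pics/ and viewed, and the job is handed in when it is done.

Besides the shell and the picture viewer there is one more tool, called as name(argument=value, ...), one argument or row to a line, values as JSON. play_rows: Moves the arm, as the interface text tells. Its arguments: {"type":"object","properties":{"fingers":{"type":"array","items":{"type":"number"}},"linear":{"type":"array","items":{"type":"array","items":{"type":"number"}}},"delta_rot":{"type":"array","items":{"type":"array","items":{"type":"number"}}},"force":{"type":"number"}},"required":["fingers","linear","delta_rot"]}

```bash
ls; mkdir -p pics
python3 - <<'E'
from cell import *
import cv2,numpy as np
s=read_state();print(s); 
try: print(hold_point_z)
except Exception as e: print(e)
for n in ["side","top","wrist"]:
    f=grab_frame(n);np.savez(f"pics/{n}0.npz",**f)
    cv2.imwrite(f"pics/{n}0.png",f["color"][:,:,::-1]);print(n,f["K"].tolist(),np.round(f["extrinsics"],3).tolist())
E
```

```text
pics
{'t': 0.0, 'joint_pos': array([ 1.10481895e+00,  3.26912066e-01, -1.93588450e-01,  1.05203327e+00,
       -8.22901421e-06,  1.43659802e+00]), 'joint_vel': array([-2.10075734e-03, -5.60573703e-04,  3.11768680e-05,  5.09306640e-04,
       -1.25020508e-04, -1.66047725e-03]), 'joint_torque': array([ 1.89972875e-04, -4.43394256e+01,  2.62443620e+01,  1.54856726e-02,
        5.37592200e-05,  7.43956949e-07]), 'ee_pos': array([0.17884823, 0.51942844, 0.20301749]), 'orientation': array([ 1.65129657e-01,  9.86271485e-01, -8.31123151e-04, -2.52869531e-04]), 'wrist_force': array([-0.66834906, -0.39226102,  0.36549671]), 'moment': array([ 0.04960974, -0.02112124, -0.0391219 ]), 'opening': 0.08557115751801679}
-0.0187
side [[485.45689380493866, 0.0, 316.88745700283914], [0.0, 485.45689380493866, 200.59542684517672], [0.0, 0.0, 1.0]] [[-0.477, -0.738, 0.477, 1.174], [0.879, -0.408, 0.249, 0.343], [0.011, 0.538, 0.843, 1.253], [0.0, 0.0, 0.0, 1.0]]
top [[361.95185692201625, 0.0, 323.7904154422156], [0.0, 361.95185692201625, 197.42092988968716], [0.0, 0.0, 1.0]] [[-0.027, 0.997, -0.067, 0.422], [-0.999, -0.029, -0.027, 0.003], [-0.029, 0.066, 0.997, 1.223], [0.0, 0.0, 0.0, 1.0]]
wrist [[288.5358692319391, 0.0, 313.91416764476406], [0.0, 288.5358692319391, 196.99480399876367], [0.0, 0.0, 1.0]] [[0.325, -0.906, -0.269, 0.11], [0.946, 0.311, 0.094, 0.544], [-0.002, -0.285, 0.958, 0.372], [0.0, 0.0, 0.0, 1.0]]
```

View pics/side0.png

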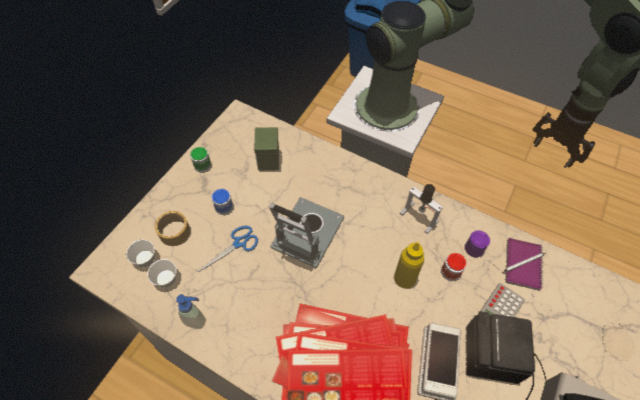

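View pics/top0.png

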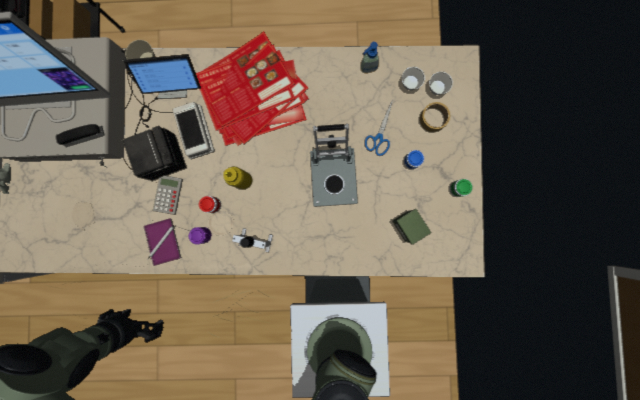

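View pics/wrist0.png

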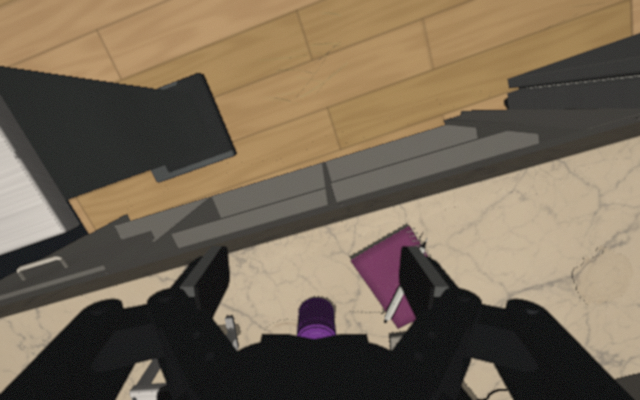

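The chilli tin candidates are the red tin at top (208,204) / side (455,265) and the purple tin at top (199,236) / side (478,243), which is the decoy. The menus at top (255,90) are also red, but flat. I choose the red tin. The gauge is at top (250,241), the press at (334,175) and the bottle at (235,176). Next is a close crop and measurements.

```bash
cat > h.py <<'E'
import numpy as np,cv2
def load(n): return dict(np.load(f"pics/{n}.npz"))
def cloud(f):
    K=f["K"];E=f["extrinsics"];d=f["depth"].astype(float)
    v,u=np.mgrid[:d.shape[0],:d.shape[1]]
    x=(u-K[0,2])/K[0,0]*d;y=(v-K[1,2])/K[1,1]*d
    P=np.stack([x,-y,-d],-1)@E[:3,:3].T+E[:3,3]
    P[d<=0]=np.nan
    return P
def ray(f,u,v,z):
    K=f["K"];E=f["extrinsics"]
    r=E[:3,:3]@np.array([(u-K[0,2])/K[0,0],-(v-K[1,2])/K[1,1],-1]);o=E[:3,3]
    return o+r*(z-o[2])/r[2]
def proj(f,p):
    K=f["K"];E=f["extrinsics"];c=E[:3,:3].T@(np.asarray(p)-E[:3,3])
    return np.array([K[0,2]+K[0,0]*c[0]/-c[2],K[1,2]-K[1,1]*c[1]/-c[2]])
def crop(f,box,k,name):
    x0,y0,x1,y1=box
    cv2.imwrite(name,cv2.resize(f["color"][y0:y1,x0:x1,::-1],None,fx=k,fy=k,interpolation=cv2.INTER_CUBIC))
E
python3 - <<'E'
from h import *
a=load("top0");b=load("side0")
crop(a,(180,160,360,260),4,"pics/ct.png")
crop(b,(260,170,500,300),3,"pics/cs.png")
for n,f,boxes in (("top",a,{"red":(190,190,225,220)}),("side",b,{"red":(435,250,475,285)})):
    hsv=cv2.cvtColor(f["color"],cv2.COLOR_RGB2HSV)
    m=((hsv[...,0]<8)|(hsv[...,0]>172))&(hsv[...,1]>150)&(hsv[...,2]>60)
    x0,y0,x1,y1=boxes["red"]
    mm=np.zeros_like(m);mm[y0:y1,x0:x1]=m[y0:y1,x0:x1]
    P=cloud(f)[mm];print(n,mm.sum(),np.nanpercentile(P[:,2],[5,50,90,98]))
    top=P[P[:,2]>np.nanpercentile(P[:,2],95)-.006]
    print(len(top),top.mean(0),(top.min(0)+top.max(0))/2,np.ptp(top,axis=0))
P=cloud(a)
# dumps: gauge & bottle & press
for nm,(x0,y0,x1,y1),zs in (("bottle",(215,155,258,195),(.1,.15)),("gauge",(225,225,280,258),(.14,.17)),("gaugebar",(225,225,280,258),(.09,.115)),("tealid",(385,205,435,245),(.1,.12)),("purple",(185,220,215,250),(.055,.075))):
    Q=P[y0:y1,x0:x1].reshape(-1,3);Q=Q[(Q[:,2]>zs[0])&(Q[:,2]<zs[1])]
    if len(Q): print(nm,len(Q),Q.min(0).round(3),Q.max(0).round(3),((Q.min(0)+Q.max(0))/2).round(4))
print(np.nanmedian(P[210:230,300:380,2]))
E
```

```text
top 179 [0.06447217 0.06829669 0.0709845  0.0727684 ]
159 [0.49016169 0.41392367 0.06870316] [0.48933702 0.41452371 0.07009761] [0.0458742  0.04579406 0.00866806]
side 267 [0.03413192 0.06892442 0.07190249 0.07347354]
203 [0.49218676 0.41368988 0.0697818 ] [0.49131884 0.41383107 0.0705854 ] [0.04980161 0.0475249  0.00758183]
bottle 198 [0.539 0.278 0.101] [0.597 0.335 0.15 ] [0.5677 0.3062 0.1252]
gauge 89 [0.354 0.256 0.14 ] [0.381 0.282 0.165] [0.3673 0.269  0.1528]
gaugebar 179 [0.346 0.219 0.092] [0.389 0.322 0.114] [0.3675 0.2704 0.1033]
tealid 687 [ 0.347 -0.287  0.101] [ 0.453 -0.186  0.118] [ 0.4004 -0.2363  0.1095]
purple 236 [0.361 0.421 0.055] [0.416 0.478 0.069] [0.3888 0.4497 0.0623]
0.000640390229317167
```

View pics/ct.png

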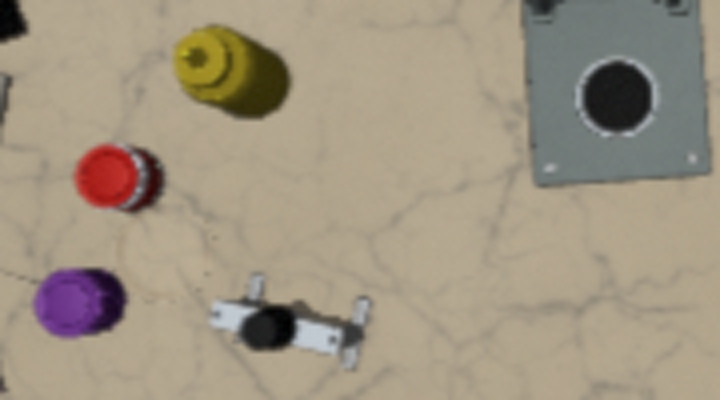

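View pics/cs.png

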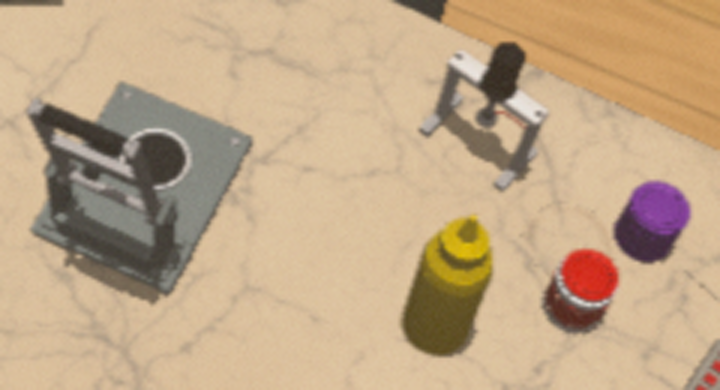

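The crops confirm the red tin (lid proud of a silver rim), the purple decoy beside it, the gauge at about (0.367,0.270), and the press with a dark nest disc. Next I measure the nest centre, press yaw, lever and gauge yaw.

```bash
cat > nest.py <<'E'
from h import *
def nest(f,box):
    x0,y0,x1,y1=box
    g=cv2.cvtColor(f["color"],cv2.COLOR_RGB2GRAY)[y0:y1,x0:x1]
    g=cv2.resize(g,None,fx=4,fy=4,interpolation=cv2.INTER_CUBIC)
    m=(g<60).astype(np.uint8)
    cs,_=cv2.findContours(m,cv2.RETR_EXTERNAL,cv2.CHAIN_APPROX_NONE)
    out=[]
    for c in cs:
        if cv2.contourArea(c)>1500: 
            e=cv2.fitEllipse(c);u=(e[0][0]+.5)/4-.5+x0;v=(e[0][1]+.5)/4-.5+y0
            out.append((u,v,e[1][0]/4,e[1][1]/4,ray(f,u,v,.012).round(4)))
    return out
E
python3 - <<'E'
from nest import *
a=load("top0");b=load("side0")
print(nest(a,(318,168,352,202)))
P=cloud(a)
# bed
R=P[110:215,300:365]; M=(R[...,2]>.007)&(R[...,2]<.0165)
pts=R[M][:,:2];
rect=cv2.minAreaRect((pts*1000).astype(np.float32));print("bed",rect,cv2.boxPoints(rect))
# cheeks/lever points by height
for lo,hi in((.085,.115),(.15,.2),(.2,.245),(.245,.29)):
    Q=R[(R[...,2]>lo)&(R[...,2]<hi)];print(lo,len(Q),Q.min(0).round(3) if len(Q) else'',Q.max(0).round(3)if len(Q) else '')
Pb=cloud(b);Rb=Pb[190:270,260:350].reshape(-1,3)
for lo,hi in((.085,.115),(.15,.2),(.2,.245),(.245,.29)):
    Q=Rb[(Rb[:,2]>lo)&(Rb[:,2]<hi)];print(lo,len(Q),Q.min(0).round(3) if len(Q) else'',Q.max(0).round(3)if len(Q) else '')
# gauge beam
for F,box in((P,(225,225,280,258)),(Pb,(395,180,445,235))):
    x0,y0,x1,y1=box;Q=F[y0:y1,x0:x1].reshape(-1,3)
    B=Q[(Q[:,2]>.098)&(Q[:,2]<.114)];r=cv2.minAreaRect((B[:,:2]*1000).astype(np.float32));print("beam",r)
    c=Q[(Q[:,2]>.155)];print("barrel top",len(c),c.min(0).round(3),c.max(0).round(3),np.median(c,0).round(4))
E
```

```text
[(333.91357421875, 183.75384140014648, 16.197139739990234, 16.376352310180664, array([0.5483, 0.0007, 0.012 ]))]
bed ((635.7393798828125, -10.806182861328125), (349.2996520996094, 199.14381408691406), 5.945921897888184) [[ 451.71454    70.13811 ]
 [ 472.3438   -127.934326]
 [ 819.7642    -91.75047 ]
 [ 799.13495   106.32196 ]]
0.085 201 [ 0.619 -0.058  0.086] [0.655 0.067 0.115]
0.15 268 [ 0.637 -0.043  0.153] [0.673 0.055 0.2  ]
0.2 42 [ 0.643 -0.042  0.2  ] [0.668 0.054 0.245]
0.245 222 [ 0.662 -0.041  0.246] [0.684 0.054 0.274]
0.085 249 [ 0.622 -0.06   0.085] [0.659 0.067 0.114]
0.15 259 [ 0.645 -0.042  0.151] [0.676 0.054 0.2  ]
0.2 70 [ 0.655 -0.042  0.2  ] [0.681 0.053 0.245]
0.245 267 [ 0.667 -0.044  0.246] [0.687 0.053 0.273]
beam ((367.5854797363281, 270.8287353515625), (103.55778503417969, 33.60019302368164), 67.95535278320312)
barrel top 77 [0.354 0.256 0.156] [0.381 0.282 0.165] [0.3688 0.2697 0.1601]
beam ((371.3764953613281, 268.2250671386719), (103.03316497802734, 29.174938201904297), 77.81596374511719)
barrel top 79 [0.357 0.254 0.155] [0.386 0.283 0.166] [0.3715 0.2684 0.1599]
```

```bash
cat >> h.py <<'E'
from scipy.spatial.transform import Rotation as R_
def delta(s,tgt,tool_y_deg=None):
    """cm shift / deg turn in tool axes from measured pose to world target; tool_y_deg = desired jaw direction, tool down"""
    R=R_.from_quat(s["orientation"]);d=R.inv().apply(np.asarray(tgt)-s["ee_pos"])*100
    M=R.as_matrix();w=None
    print("jaw deg",np.degrees(np.arctan2(M[1,1],M[0,1])).round(2),"toolz",M[:,2].round(4),"ee",s["ee_pos"].round(4))
    if tool_y_deg is not None:
        a=np.radians(tool_y_deg);y=np.array([np.cos(a),np.sin(a),0]);z=np.array([0,0,-1.]);T=np.stack([np.cross(y,z),y,z],1)
        w=np.degrees(R_.from_matrix(M.T@T).as_rotvec())
    print("lin cm",d.round(2),"rot",None if w is None else w.round(2))
E
python3 - <<'E'
from h import *
from cell import *
s=read_state()
delta(s,[.4905,.414,.20],71)
a=load("top0")
c=[ray(a,u,v,.012) for u,v in((180+534/4,160+186/4),(180+710/4,160+173/4))]
print(c,np.degrees(np.arctan2(*( (c[0]-c[1])[[1,0]]))))
w=load("wrist0");print(proj(w,s["ee_pos"]))
for nm in("top0","side0"):
    f=load(nm);hsv=cv2.cvtColor(f["color"],cv2.COLOR_RGB2HSV)
    x0,y0,x1,y1=(190,190,225,220) if nm=="top0" else (435,250,475,285)
    big=cv2.resize(hsv[y0:y1,x0:x1],None,fx=4,fy=4,interpolation=cv2.INTER_LINEAR)
    m=((big[...,0]<8)|(big[...,0]>172))&(big[...,1]>130)&(big[...,2]>150)
    cs,_=cv2.findContours(m.astype(np.uint8),cv2.RETR_EXTERNAL,cv2.CHAIN_APPROX_NONE);c=max(cs,key=cv2.contourArea)
    e=cv2.fitEllipse(c);u,v=(e[0][0]+.5)/4-.5+x0,(e[0][1]+.5)/4-.5+y0
    print(nm,e[1][0]/4,e[1][1]/4,u,v,ray(f,u,v,.068))
E
```

```text
jaw deg 70.99 toolz [-6.0e-04 -1.2e-03 -1.0e+00] ee [0.1789 0.5196 0.2032]
lin cm [-32.9    0.16   0.31] rot [-0.07 -0.01 -0.01]
[array([0.47381779, 0.07128601, 0.012     ]), array([ 0.48054279, -0.07612104,  0.012     ])] 92.61213637039326
[313.41945028 231.99706342]
top0 14.47156047821045 15.100064277648926 205.9091091156006 203.64749336242676 [0.49040924 0.41524276 0.068     ]
side0 16.256437301635742 19.288076400756836 456.25281524658203 261.1309108734131 [0.49073444 0.41411788 0.068     ]
```

play_rows(
  fingers=[8.54,8.54,8.54,8.54,8.54,8.54,8.54,8.54,8.54,8.54,8.54,8.54],
  linear=[
    [-3,0,0],
    [-6,0,0],
    [-9,0,0],
    [-12,0,0],
    [-15,0,0],
    [-18,0.1,0],
    [-21,0.1,0],
    [-24,0.1,0],
    [-27,0.2,0.2],
    [-30,0.2,0.3],
    [-32,0.2,0.3],
    [-32.9,0.2,0.3],
  ],
  delta_rot=[
    [0,0,0],
    [0,0,0],
    [0,0,0],
    [0,0,0],
    [0,0,0],
    [0,0,0],
    [0,0,0],
    [0,0,0],
    [0,0,0],
    [0,0,0],
    [0,0,0],
    [0,0,0],
  ],
  force=40,
)

```text
t: 1.35
ee_pos: [0.4924, 0.4137, 0.2]
orientation: [0.166, 0.986, -0.0, -0.0]
wrist_force: [0.1, 0.6, -0.3]
opening: 0.0855
```

Run:
```python
from h import *
from cell import *
f=grab_frame("wrist");np.savez("pics/wrist1.npz",**f);cv2.imwrite("pics/wrist1.png",f["color"][:,:,::-1])
s=read_state();delta(s,[.4905,.4145,.03],71);print(proj(f,[.4905,.4145,.068]),s["wrist_force"])
```

```text
jaw deg 70.86 toolz [ 1.e-04 -7.e-04 -1.e+00] ee [0.4928 0.4136 0.2001]
lin cm [ 0.26  0.02 17.01] rot [-0.03  0.02 -0.14]
[313.74565863 180.60838895] [ 0.21220888 -0.23932243  0.31483164]
```

View pics/wrist1.png

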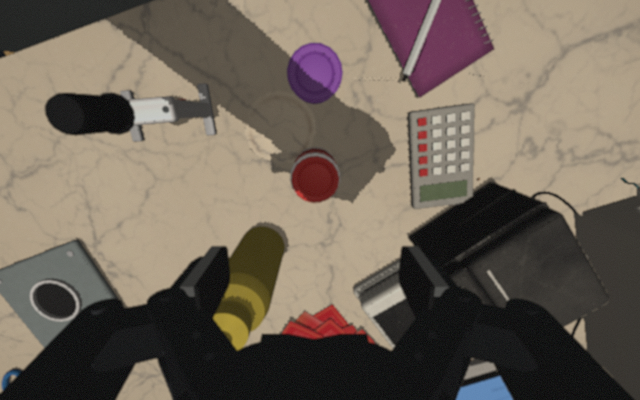

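The wrist view shows the red tin at about (315,176), with the purple decoy at (314,72) and the bottle clear of the fingers. I'll refine the centre from this view.

Run:
```python
from h import *
f=load("wrist1");hsv=cv2.cvtColor(f["color"],cv2.COLOR_RGB2HSV)
m=((hsv[...,0]<8)|(hsv[...,0]>172))&(hsv[...,1]>130)&(hsv[...,2]>60)
m[:140]=0;m[215:]=0;m[:,:280]=0;m[:,350:]=0
cs,_=cv2.findContours(m.astype(np.uint8),cv2.RETR_EXTERNAL,cv2.CHAIN_APPROX_NONE);c=max(cs,key=cv2.contourArea)
e=cv2.fitEllipse(c);print(e,ray(f,*e[0],.068))
P=cloud(f)[m];print(np.nanpercentile(P[:,2],[5,50,95]),((np.nanmin(P,0)+np.nanmax(P,0))/2).round(4),np.ptp(P[P[:,2]>.06],axis=0))
crop(f,(270,130,370,225),6,"pics/c1.png")
```

```text
((314.72747802734375, 179.1575164794922), (43.84213638305664, 44.96215057373047), 81.56305694580078) [0.48934029 0.41601143 0.068     ]
[0.06475585 0.06620218 0.06744077] [0.488  0.4158 0.0497] [0.04874277 0.04882471 0.00531199]
```

View pics/c1.png

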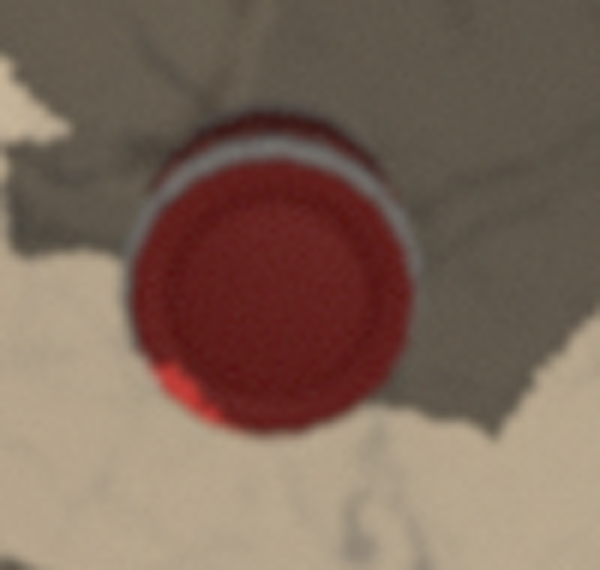

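play_rows(
  fingers=[8.54,8.54,8.54,8.54,8.54,8.54,8.54,8.54,8.54,8.54],
  linear=[
    [0.3,0,2],
    [0.3,0,4.5],
    [0.3,0,7],
    [0.3,0,9.5],
    [0.3,0,12],
    [0.3,0,14],
    [0.3,0,15.5],
    [0.3,0,16.5],
    [0.3,0,17.2],
    [0.3,0,17.2],
  ],
  delta_rot=[
    [0,0,0],
    [0,0,0],
    [0,0,0],
    [0,0,0],
    [0,0,0],
    [0,0,0],
    [0,0,0],
    [0,0,0],
    [0,0,0],
    [0,0,0],
  ],
)

```text
t: 2.4
ee_pos: [0.4871, 0.4157, 0.0281]
orientation: [0.165, 0.986, -0.0, -0.001]
wrist_force: [-0.9, -0.7, -0.6]
opening: 0.0855
```

play_rows(
  fingers=[7,6,5,5,5,5,5,5],
  linear=[
    [0,0,0],
    [0,0,0],
    [0,0,0],
    [0,0,0],
    [0,0,0],
    [0,0,0],
    [0,0,0],
    [0,0,0],
  ],
  delta_rot=[
    [0,0,0],
    [0,0,0],
    [0,0,0],
    [0,0,0],
    [0,0,0],
    [0,0,0],
    [0,0,0],
    [0,0,0],
  ],
  force=40,
)

```text
t: 3.2
ee_pos: [0.4885, 0.4159, 0.0298]
orientation: [0.165, 0.986, 0.0, 0.001]
wrist_force: [-0.9, -0.5, 6.2]
opening: 0.0506
```

Run:
```python
from h import *
from cell import *
s=read_state();print(s["opening"],s["wrist_force"]);delta(s,[.4905,.4145,.28],71)
```

```text
0.05058082909248032 [-0.88059037 -0.48832309  6.16271854]
jaw deg 70.98 toolz [ 1.2e-03  7.0e-04 -1.0e+00] ee [0.4885 0.4159 0.0298]
lin cm [ -0.25  -0.05 -25.02] rot [ 0.06  0.05 -0.02]
```

```bash
cat > snap.py <<'E'
import sys
from h import *
from cell import *
k=sys.argv[1]
for n in sys.argv[2:]:
    f=grab_frame(n);np.savez(f"pics/{n}{k}.npz",**f);cv2.imwrite(f"pics/{n}{k}.png",f["color"][:,:,::-1])
E
python3 snap.py 2 side wrist; python3 -c "
from h import *
crop(load('side2'),(400,200,540,320),5,'pics/c2.png')"
```

```text
(no output)
```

View pics/c2.png

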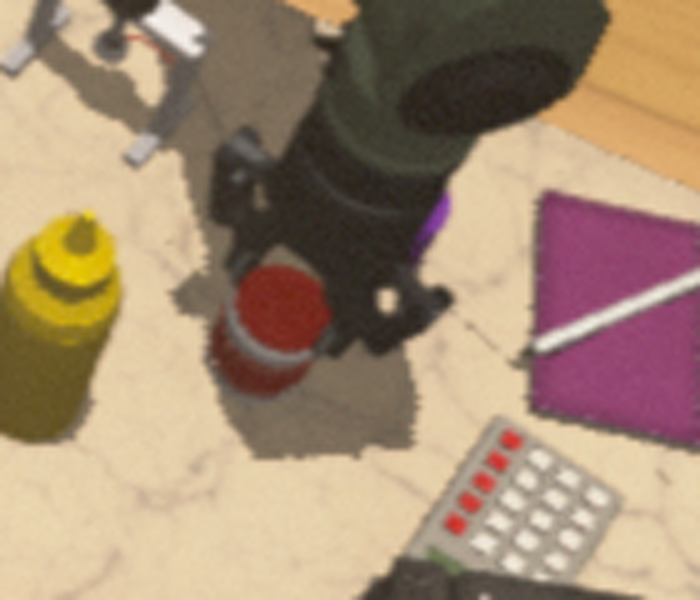

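View pics/wrist2.png

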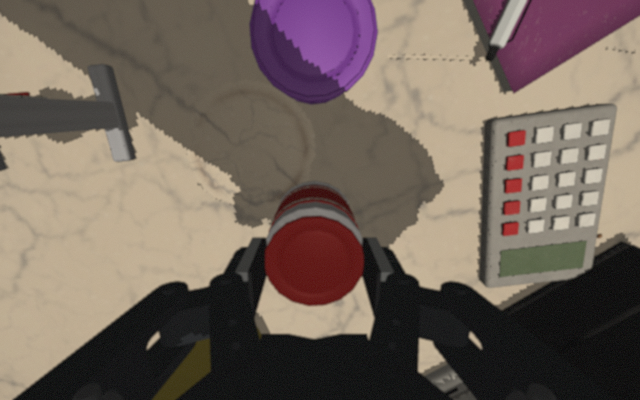

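play_rows(
  fingers=[5,5,5,5,5,5],
  linear=[
    [0,0,-0.5],
    [0,0,-1.5],
    [0,0,-3],
    [0,0,-5],
    [0,0,-7],
    [0,0,-7],
  ],
  delta_rot=[
    [0,0,0],
    [0,0,0],
    [0,0,0],
    [0,0,0],
    [0,0,0],
    [0,0,0],
  ],
)

```text
t: 3.9
ee_pos: [0.49, 0.4171, 0.1021]
orientation: [0.165, 0.986, 0.002, 0.002]
wrist_force: [1.2, 0.1, -1.9]
opening: 0.0503
```

```bash
python3 snap.py 3 side wrist; python3 -c "
from h import *
crop(load('side3'),(400,180,540,300),5,'pics/c3.png')
from cell import *
s=read_state();print(s['opening'],s['wrist_force'],s['ee_pos'])"
```

```text
0.05043576641000018 [ 0.38797422  0.29495772 -2.17531054] [0.48818883 0.41582886 0.09890499]
```

View pics/c3.png

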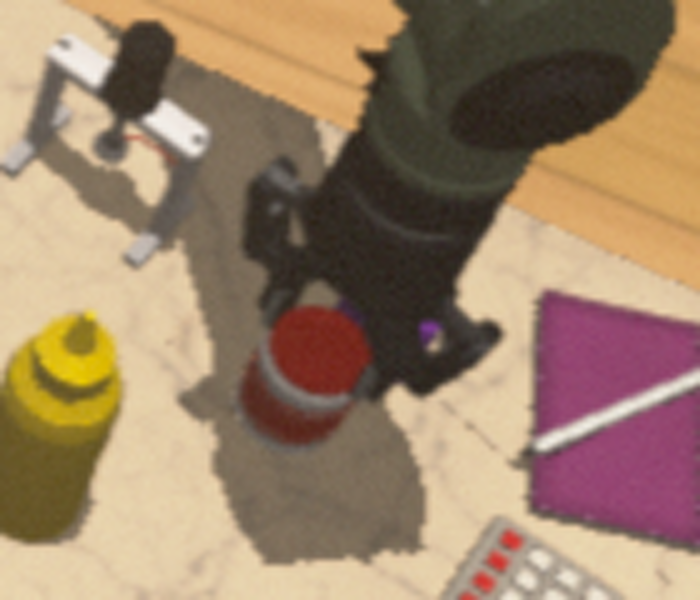

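View pics/wrist3.png

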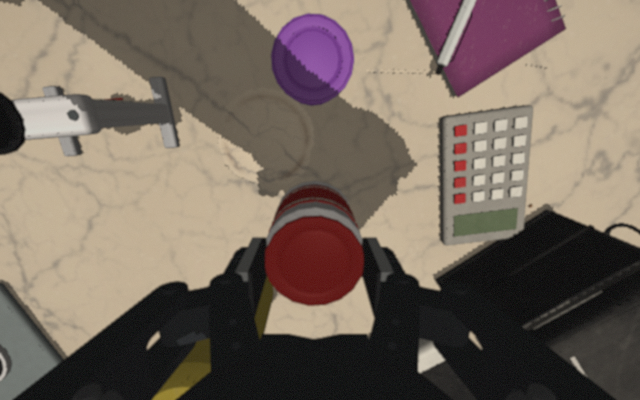

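```bash
python3 -c "
from h import *
from cell import *
s=read_state()
delta(s,[.4885,.4159,.27],71)
delta(s,[.548,.0007,.27],71)
print((R_.from_quat(s['orientation']).apply([0,0,.03])))"
```

```text
jaw deg 70.99 toolz [ 6.e-04  4.e-04 -1.e+00] ee [0.4882 0.4158 0.0989]
lin cm [ -0.03   0.03 -17.11] rot [ 0.04  0.03 -0.01]
jaw deg 70.99 toolz [ 6.e-04  4.e-04 -1.e+00] ee [0.4882 0.4158 0.0989]
lin cm [-19.19 -37.29 -17.12] rot [ 0.04  0.03 -0.01]
[ 1.86405623e-05  1.30077232e-05 -2.99999914e-02]
```

play_rows(
  fingers=[5,5,5,5,5,5,5],
  linear=[
    [0,0,-2],
    [0,0,-5],
    [0,0,-8],
    [0,0,-11],
    [0,0,-14],
    [0,0,-16],
    [0,0,-17.1],
  ],
  delta_rot=[
    [0,0,0],
    [0,0,0],
    [0,0,0],
    [0,0,0],
    [0,0,0],
    [0,0,0],
    [0,0,0],
  ],
)

```text
t: 4.7
ee_pos: [0.4882, 0.4159, 0.2704]
orientation: [0.165, 0.986, 0.0, 0.0]
wrist_force: [0.4, 0.1, -2.1]
opening: 0.0507
```

play_rows(
  fingers=[5,5,5,5,5,5,5,5,5,5,5,5],
  linear=[
    [-1,-2,0],
    [-3,-5.8,0],
    [-5,-9.7,0],
    [-7,-13.6,0],
    [-9,-17.5,0],
    [-11,-21.4,0],
    [-13,-25.3,0],
    [-15,-29.1,0],
    [-17,-33,0],
    [-18.3,-35.5,0],
    [-19.2,-37.3,0],
    [-19.2,-37.3,0],
  ],
  delta_rot=[
    [0,0,0],
    [0,0,0],
    [0,0,0],
    [0,0,0],
    [0,0,0],
    [0,0,0],
    [0,0,0],
    [0,0,0],
    [0,0,0],
    [0,0,0],
    [0,0,0],
    [0,0,0],
  ],
)

```text
t: 5.9
ee_pos: [0.5476, -0.002, 0.2679]
orientation: [0.167, 0.986, -0.0, -0.001]
wrist_force: [-0.2, 0.3, -2.7]
opening: 0.0503
```

```bash
python3 -c "
from h import *
from cell import *
s=read_state()
delta(s,[.548,.0007,.14],71);print(s['opening'],s['wrist_force'],s['joint_pos'])"
```

```text
jaw deg 70.76 toolz [-2.8e-03 -4.0e-04 -1.0e+00] ee [ 0.5476 -0.002   0.2679]
lin cm [ 0.02  0.28 12.79] rot [-0.07 -0.14 -0.24]
0.05033722981837446 [-0.24374473  0.285975   -2.74080726] [-1.38001422e-01  2.90620261e-01 -7.76324199e-02  1.20522240e+00
 -7.35157472e-04  1.97824698e-01]
```

play_rows(
  fingers=[5,5,5,5,5,5,5,5],
  linear=[
    [0,0.1,2],
    [0,0.1,5],
    [0,0.1,8],
    [0,0.1,11],
    [0,0.1,13],
    [0,0.1,14],
    [0,0.1,14.8],
    [0,0.1,14.8],
  ],
  delta_rot=[
    [0,0,0],
    [0,0,0],
    [0,0,0],
    [0,0,0],
    [0,0,0],
    [0,0,0],
    [0,0,0],
    [0,0,0],
  ],
)

```text
t: 6.7
ee_pos: [0.5478, 0.0019, 0.121]
orientation: [0.165, 0.986, 0.0, -0.001]
wrist_force: [-0.9, -0.2, -2.3]
opening: 0.0503
```

```bash
python3 snap.py 4 side top wrist; python3 -c "
from h import *
from cell import *
s=read_state()
delta(s,[.548,.0007,.12],71);print(s['opening'],s['wrist_force'])
crop(load('side4'),(240,150,380,290),4,'pics/c4.png')
crop(load('top4'),(270,110,400,230),5,'pics/c4t.png')
"
```

```text
jaw deg 71.0 toolz [ 1.8e-03 -2.0e-04 -1.0e+00] ee [0.5492 0.0015 0.1228]
lin cm [ 0.09 -0.11  0.28] rot [ 0.02  0.1  -0.  ]
0.050301193890602634 [-0.0416191   0.18298637 -2.17051734]
```

View pics/c4.png

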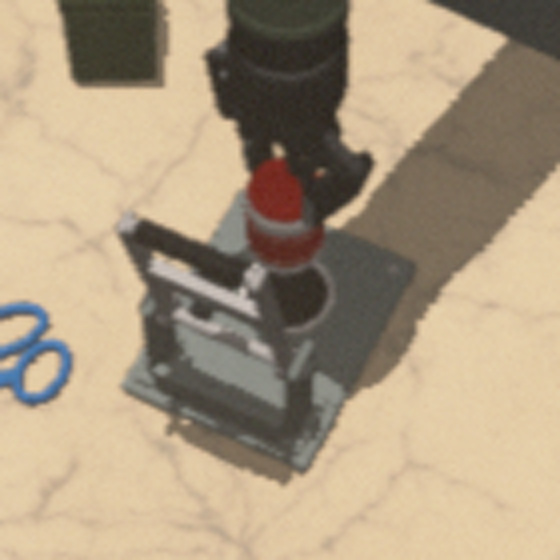

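View pics/c4t.png

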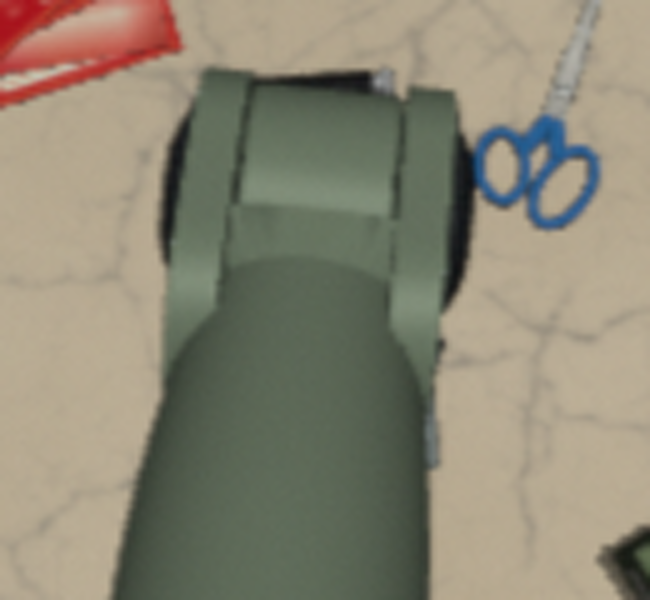

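View pics/wrist4.png

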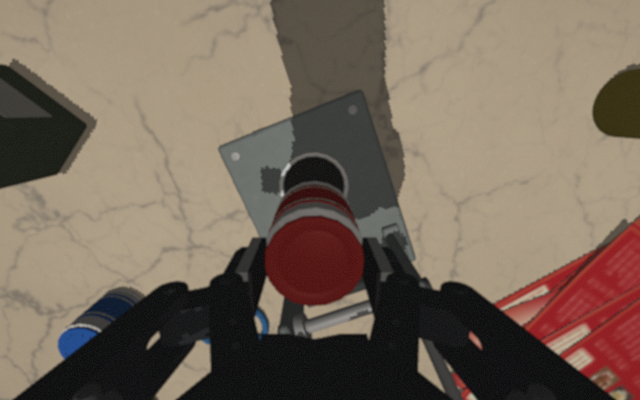

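Run:
```python
from h import *
from cell import *
s=read_state()
R=R_.from_quat(s["orientation"])
for n,box in(("wrist4",(255,205,375,310)),("side4",(295,180,330,215))):
    f=load(n);P=cloud(f);hsv=cv2.cvtColor(f["color"],cv2.COLOR_RGB2HSV)
    m=((hsv[...,0]<8)|(hsv[...,0]>172))&(hsv[...,1]>130)&(hsv[...,2]>40)
    mm=np.zeros_like(m);x0,y0,x1,y1=box;mm[y0:y1,x0:x1]=m[y0:y1,x0:x1]
    Q=P[mm];zt=np.nanpercentile(Q[:,2],[50,90,97]);print(n,zt)
    # lid flange only
    lid=Q[Q[:,2]>zt[1]-.008];T=R.inv().apply(lid-s["ee_pos"]);print(" lid tool",((T.min(0)+T.max(0))/2).round(4),np.ptp(T,axis=0).round(4),len(T),"world",((lid.min(0)+lid.max(0))/2).round(4))
    c=max(cv2.findContours((mm&(P[...,2]>zt[1]-.008)).astype(np.uint8),cv2.RETR_EXTERNAL,cv2.CHAIN_APPROX_NONE)[0],key=cv2.contourArea)
    e=cv2.fitEllipse(c);print(e,ray(f,*e[0],zt[0]).round(4),R.inv().apply(ray(f,*e[0],zt[0])-s["ee_pos"]).round(4))
f=load("wrist4");crop(f,(260,130,370,215),7,"pics/c4w.png")
for z in(.018,.012):
  print(proj(f,[.5483,.0007,z]),proj(load("side4"),[.5483,.0007,z]),proj(load("side4"),[.5492,.0015,.0928]))
```

```text
wrist4 [0.15881501 0.15959801 0.15997088]
 lid tool [-0.001   0.0002 -0.0358] [0.0506 0.0507 0.0081] 6843 world [0.5501 0.0013 0.1585]
((313.929443359375, 260.5057067871094), (86.97004699707031, 98.85399627685547), 89.24139404296875) [0.5491 0.002  0.1588] [ 0.0002  0.0004 -0.036 ]
side4 [0.15848158 0.16242227 0.16473763]
 lid tool [-0.0087  0.0009 -0.0682] [0.0375 0.0538 0.0731] 157 world [5.554e-01 2.000e-04 1.910e-01]
((308.52618408203125, 197.3118896484375), (11.976812362670898, 15.267183303833008), 156.93418884277344) [ 0.5552 -0.0047  0.1585] [-0.0077 -0.0039 -0.0357]
[312.37152504 188.68383913] [311.43980828 222.37265207] [311.57371635 209.3856242 ]
[312.40026776 187.12876542] [311.43683331 223.39205259] [311.57371635 209.3856242 ]
```

View pics/c4w.png

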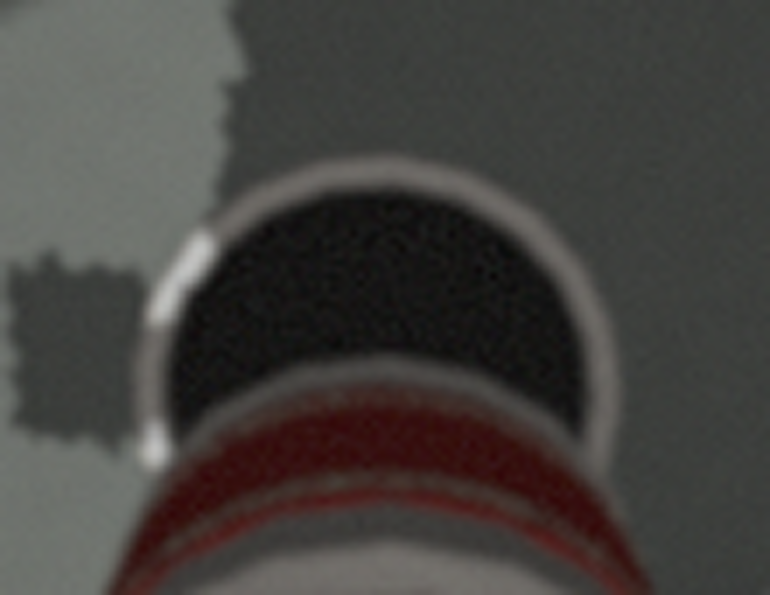

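Run:
```python
from h import *
from scipy.optimize import least_squares
f=load("wrist4");g=cv2.cvtColor(f["color"],cv2.COLOR_RGB2GRAY).astype(float)
g=cv2.GaussianBlur(g,(0,0),.7)
from scipy.ndimage import map_coordinates
for c0 in ((314,186),):
    for z,name in((.018,"inner"),):
        pts=[]
        for a in np.radians(np.arange(185,356,5)):
            r=np.arange(15,45,.1);u=c0[0]+r*np.cos(a);v=c0[1]+r*np.sin(a)
            p=map_coordinates(g,[v,u],order=1);d=np.gradient(p);k=np.argmax(p[:250]>45)
            if k>0: pts.append(ray(f,u[k],v[k],z)[:2])
        pts=np.array(pts)
        res=least_squares(lambda q:np.hypot(*(pts-q[:2]).T)-q[2],[.548,0,.0305],loss="soft_l1",f_scale=.001)
        res2=least_squares(lambda q:np.hypot(*(pts-q[:2]).T)-.0305,[.548,0],loss="soft_l1",f_scale=.001)
        print(res.x.round(4),res2.x.round(4),len(pts),np.abs(res2.fun).max())
```

```text
[0.5464 0.0025 0.0288] [0.5483 0.0018] 31 0.0009908482786601253
```

play_rows(
  fingers=[5,5,5,5,5,5,5],
  linear=[
    [0.1,0,1],
    [0.1,0,3],
    [0.1,0,5],
    [0.1,0,6.4],
    [0.1,0,7],
    [0.1,0,7],
    [0.1,0,7],
  ],
  delta_rot=[
    [0,0,0],
    [0,0,0],
    [0,0,0],
    [0,0,0],
    [0,0,0],
    [0,0,0],
    [0,0,0],
  ],
)

```text
t: 7.55
ee_pos: [0.5479, 0.0017, 0.0523]
orientation: [0.165, 0.986, 0.0, 0.0]
wrist_force: [0.7, -0.4, -1.7]
opening: 0.0505
```

```bash
python3 snap.py 5 side wrist; python3 -c "
from h import *
from cell import *
s=read_state()
delta(s,[.5482,.0013,.045],71);print(s['opening'],s['wrist_force'])
crop(load('side5'),(270,170,360,260),7,'pics/c5.png')
crop(load('wrist5'),(230,130,400,330),4,'pics/c5w.png')
"
```

```text
jaw deg 70.99 toolz [ 1.8e-03 -2.0e-04 -1.0e+00] ee [0.5483 0.0017 0.0527]
lin cm [-0.   -0.04  0.77] rot [ 0.02  0.1  -0.01]
0.05039859450307662 [-0.0482029   0.95999274 -1.65245311]
```

View pics/c5.png

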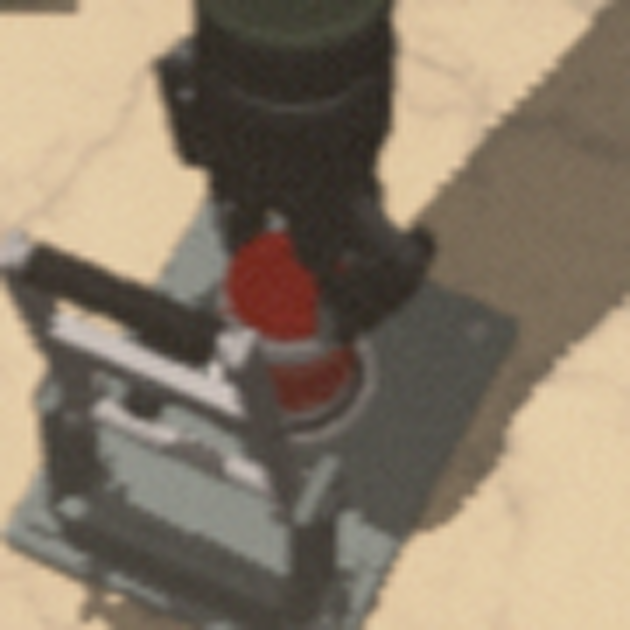

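View pics/c5w.png

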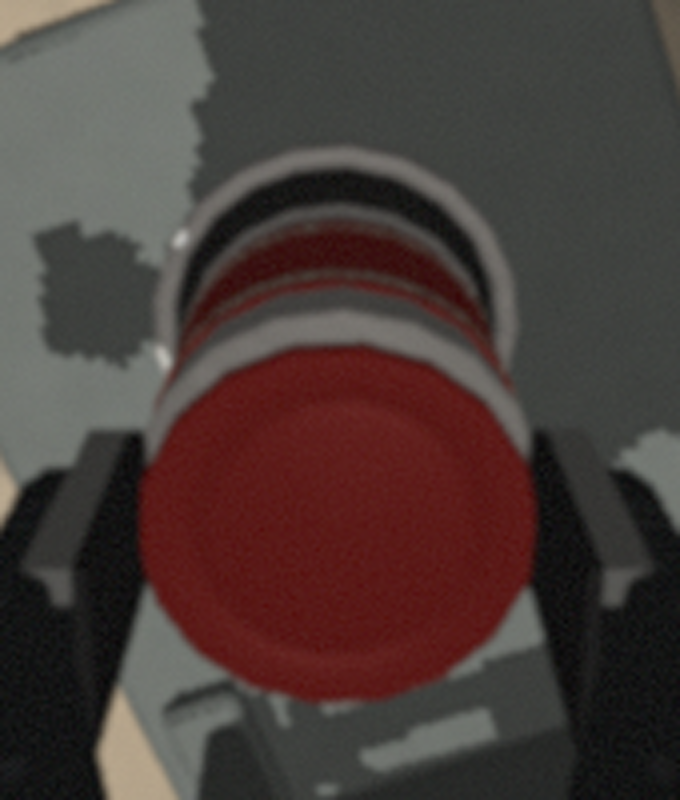

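Run:
```python
from h import *
f=load("wrist5");t=np.array([-.945,.326])
a=ray(f,313.75,180.75,.0215);b=ray(f,314.25,172,.018);o=ray(f,314.2,130+147/4,.018)
l=ray(f,230+495/4,130+330/4,.018)
c=(.5483,.0017)
for n,p in(("tin edge",a),("ring in",b),("ring out",o)): print(n,p.round(4),"radius->center at", (p[:2]-t*{"tin edge":.028,"ring in":.0305,"ring out":.0345}[n]).round(4))
```

```text
tin edge [0.5239 0.0104 0.0215] radius->center at [0.5504 0.0012]
ring in [0.5187 0.0125 0.018 ] radius->center at [0.5475 0.0026]
ring out [0.5151 0.0137 0.018 ] radius->center at [0.5477 0.0025]
```

Run:
```python
from h import *
f=load("side5");crop(f,(295,205,335,240),16,"pics/c5s.png")
g=cv2.cvtColor(f["color"],cv2.COLOR_RGB2GRAY)
print(g[220:240,312:316])
f0=load("side0");crop(f0,(295,205,335,240),16,"pics/c0s.png")
for z in (.012,.018): print(proj(f,[.5483,.001,z]))
d=np.array([.877,.48])
for v in (228,229,230,231,232,233,234):
    print(v,[ (ray(f,313.6,v,z)[:2]).round(4).tolist() for z in(.0215,.018)])
```

```text
[[104 103  99  92]
 [ 92  91  84  76]
 [ 72  69  70  68]
 [ 69  67  63  58]
 [ 61  57  56  56]
 [ 58  56  56  60]
 [ 59  60  57  61]
 [ 62  69  71  72]
 [ 69  77  82  89]
 [ 91  93  93  82]
 [ 71  70  65  62]
 [ 72  78  82  91]
 [111 115 112 107]
 [ 91  94  93  87]
 [ 80  84  84  86]
 [ 80  82  82  91]
 [ 81  81  83 109]
 [ 82 103 109 121]
 [ 82  91 114 127]
 [ 79  97 124 129]]
[311.52604726 223.43475291]
[311.52933902 222.41545052]
228 [[0.5636, 0.0163], [0.5618, 0.0153]]
229 [[0.5665, 0.0179], [0.5647, 0.0169]]
230 [[0.5694, 0.0195], [0.5677, 0.0185]]
231 [[0.5723, 0.0211], [0.5706, 0.0201]]
232 [[0.5752, 0.0226], [0.5735, 0.0217]]
233 [[0.5781, 0.0242], [0.5764, 0.0233]]
234 [[0.5809, 0.0258], [0.5793, 0.0249]]
```

View pics/c5s.png

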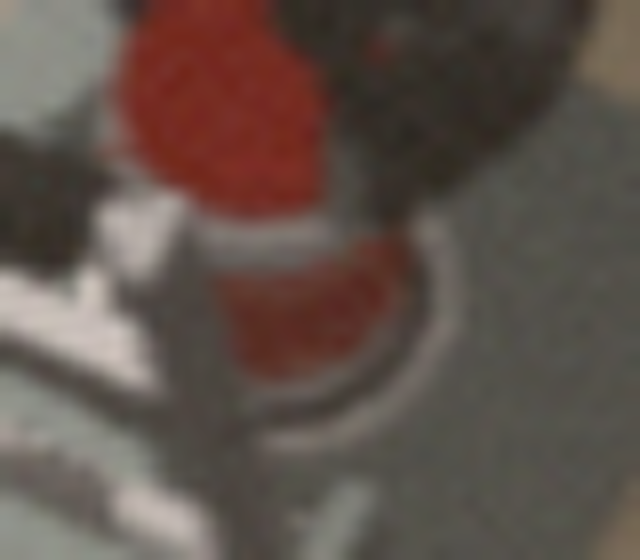

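play_rows(
  fingers=[5,5,5,5],
  linear=[
    [0.13,0,0.1],
    [0.13,0,0.3],
    [0.13,0,0.4],
    [0.13,0,0.4],
  ],
  delta_rot=[
    [0,0,0],
    [0,0,0],
    [0,0,0],
    [0,0,0],
  ],
)

```text
t: 8.05
ee_pos: [0.5461, 0.0022, 0.0477]
orientation: [0.165, 0.986, -0.0, -0.0]
wrist_force: [-0.2, -0.2, -1.9]
opening: 0.0506
```

```bash
python3 snap.py 6 side wrist; python3 -c "
from h import *
from cell import *
s=read_state()
delta(s,[.5482,.0013,.045],71);print(s['opening'],s['wrist_force'],s['moment'])
crop(load('side6'),(295,205,335,240),12,'pics/c6.png')
crop(load('wrist6'),(260,150,370,220),7,'pics/c6w.png')
"
```

```text
jaw deg 70.99 toolz [-1.e-04 -0.e+00 -1.e+00] ee [0.5462 0.0022 0.0477]
lin cm [-0.22 -0.02  0.27] rot [-0.   -0.01 -0.01]
0.050334682270750664 [-0.31865036  0.4552821  -1.70683515] [-0.00272771  0.00512032 -0.02930239]
```

View pics/c6.png

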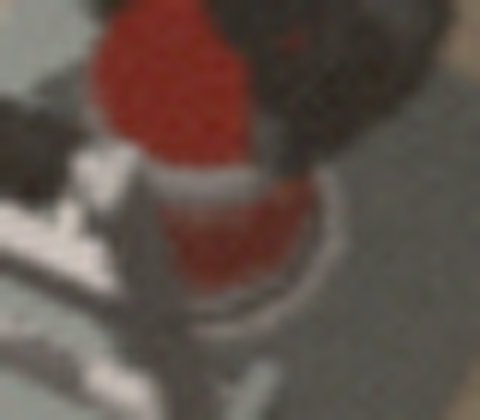

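View pics/c6w.png

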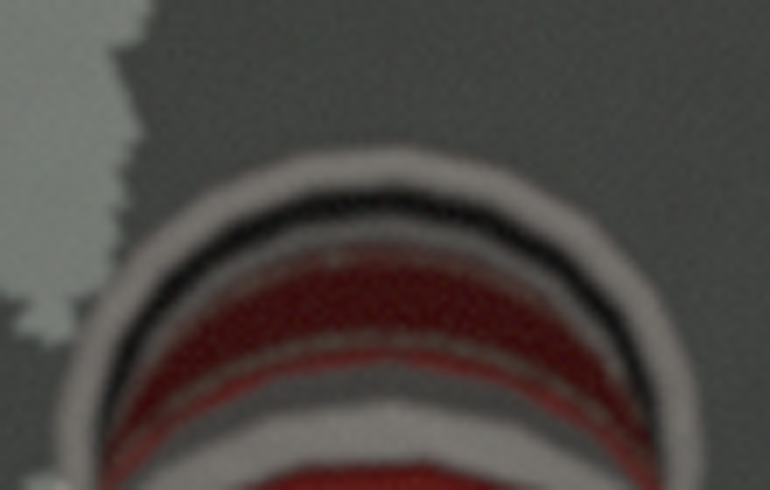

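play_rows(
  fingers=[5,5,5,5],
  linear=[
    [0.03,0,0.15],
    [0.03,0,0.3],
    [0.03,0,0.4],
    [0.03,0,0.4],
  ],
  delta_rot=[
    [0,0,0],
    [0,0,0],
    [0,0,0],
    [0,0,0],
  ],
)

```text
t: 8.55
ee_pos: [0.5457, 0.0023, 0.0435]
orientation: [0.165, 0.986, -0.0, -0.0]
wrist_force: [0.4, -0.0, -1.9]
opening: 0.051
```

play_rows(
  fingers=[5,5,5],
  linear=[
    [0,0,0.1],
    [0,0,0.2],
    [0,0,0.2],
  ],
  delta_rot=[
    [0,0,0],
    [0,0,0],
    [0,0,0],
  ],
)

```text
t: 8.85
ee_pos: [0.546, 0.0022, 0.042]
orientation: [0.165, 0.986, -0.0, 0.0]
wrist_force: [-0.1, -0.6, 0.8]
opening: 0.0504
```

play_rows(
  fingers=[5.4,5.8,6.2,6.8,7.6,8.5,8.5],
  linear=[
    [0,0,0],
    [0,0,0],
    [0,0,0],
    [0,0,0],
    [0,0,0],
    [0,0,0],
    [0,0,0],
  ],
  delta_rot=[
    [0,0,0],
    [0,0,0],
    [0,0,0],
    [0,0,0],
    [0,0,0],
    [0,0,0],
    [0,0,0],
  ],
)

```text
t: 9.55
ee_pos: [0.5459, 0.0023, 0.0418]
orientation: [0.165, 0.986, -0.0, -0.0]
wrist_force: [0.4, 0.3, 0.1]
opening: 0.0851
```

```bash
python3 snap.py 7 side wrist; python3 -c "
from h import *
from cell import *
s=read_state()
delta(s,[.5482,.0013,.2],71);print(s['opening'],s['wrist_force'],s['moment'])
crop(load('side7'),(295,205,335,240),12,'pics/c7.png')
crop(load('wrist7'),(240,130,390,330),3,'pics/c7w.png')
"
```

```text
jaw deg 70.99 toolz [-1.e-04  0.e+00 -1.e+00] ee [0.5459 0.0023 0.0417]
lin cm [ -0.25  -0.02 -15.83] rot [-0.   -0.01 -0.01]
0.08516538590805778 [0.37768529 0.53582843 0.25323982] [ 0.00145218  0.00446454 -0.0254795 ]
```

View pics/c7.png

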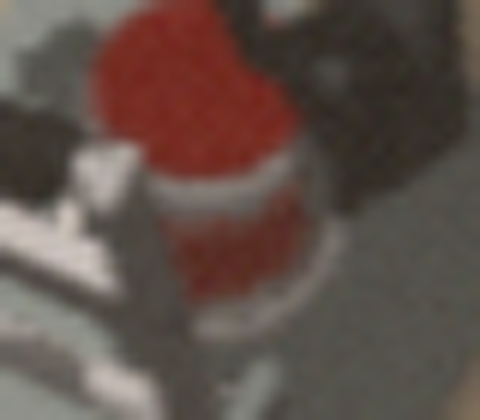

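View pics/c7w.png

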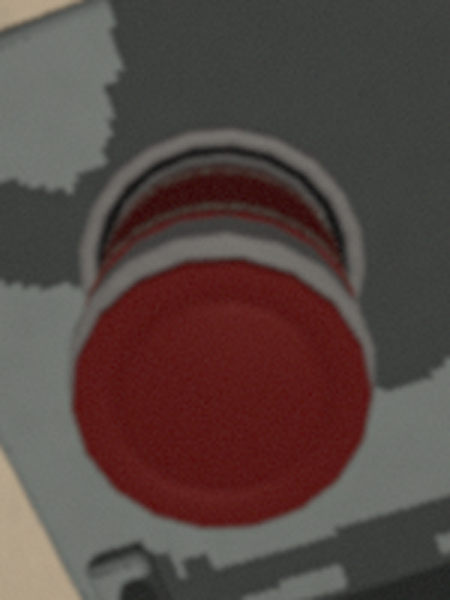

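The tin stands in the nest and is released: the dark gap shows evenly round it at wrist crop (225,150), and the TCP height matched the bed. Next is the lever.

play_rows(
  fingers=[8.5,8.5,8.5,8.5,8.5,8.5,8.5,8.5,8.5,8.5],
  linear=[
    [0,0,-1.5],
    [0,0,-4],
    [0,0,-8],
    [0,0,-12],
    [0,0,-16],
    [0,0,-20],
    [0,0,-24],
    [0,0,-26],
    [0,0,-28],
    [0,0,-28],
  ],
  delta_rot=[
    [0,0,0],
    [0,0,0],
    [0,0,0],
    [0,0,0],
    [0,0,0],
    [0,0,0],
    [0,0,0],
    [0,0,0],
    [0,0,0],
    [0,0,0],
  ],
)

```text
t: 10.65
ee_pos: [0.5473, 0.0022, 0.3246]
orientation: [0.165, 0.986, 0.0, 0.003]
wrist_force: [-0.1, 0.2, -0.4]
opening: 0.0849
```

```bash
python3 snap.py 8 side wrist; python3 -c "
from h import *
from cell import *
s=read_state()
delta(s,[.6745,.0063,.32],2.6);print(s['opening'],s['wrist_force'])
crop(load('side8'),(250,180,360,280),6,'pics/c8.png')
"
```

```text
jaw deg 70.99 toolz [ 2.e-04  0.e+00 -1.e+00] ee [0.5459 0.0023 0.3214]
lin cm [-12.03   4.56   0.14] rot [1.000e-02 1.000e-02 6.839e+01]
0.08548671176930132 [-0.9289728   0.31303052 -0.58239006]
```

View pics/c8.png

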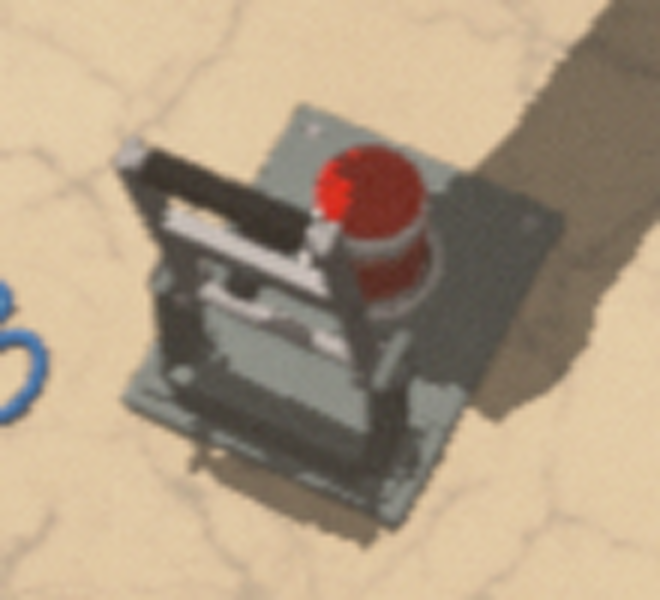

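View pics/wrist8.png

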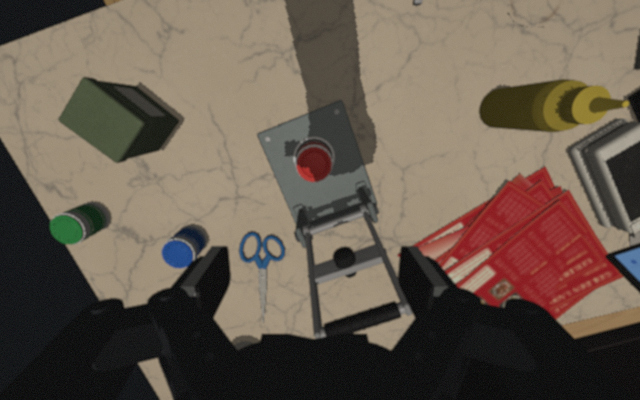

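```bash
python3 -c "
from h import *
f=load('side8');w=load('wrist8')
print(ray(f,287.9,213.8,.261));print(proj(f,[.6745,.0063,.261]))
P=cloud(f);print(P[210:218,285:291].reshape(-1,3).mean(0),P[211:217,286:290,2].round(3))
print(ray(w,362,320,.261), proj(w,[.6745,.0063,.261]),cloud(w)[320,362])
print(ray(f,250+130/6,180+152/6,.261),ray(f,250+325/6,180+235/6,.261))
"
```

```text
[0.67776055 0.00762215 0.261     ]
[288.11265123 212.54461075]
[ 0.66154527 -0.00457369  0.22862507] [[ 0.272  0.27   0.27   0.269]
 [ 0.269  0.269  0.267  0.268]
 [ 0.265  0.268  0.271  0.269]
 [ 0.268  0.268  0.27   0.267]
 [ 0.261  0.265  0.267  0.265]
 [-0.003  0.26   0.262  0.261]]
[0.67359399 0.00767233 0.261     ] [360.88708294 321.13632907] [0.66983502 0.00803278 0.26540156]
[ 0.67611049 -0.03859064  0.261     ] [0.67195833 0.04879651 0.261     ]
```

play_rows(
  fingers=[7,6,6,6,6,6,6,6,6,6,6,6],
  linear=[
    [-1,0.4,0],
    [-2.4,0.9,0],
    [-3.8,1.4,0],
    [-5.2,2,0],
    [-6.6,2.5,0],
    [-8,3,0],
    [-9.4,3.6,0],
    [-10.7,4.1,0.1],
    [-12,4.6,0.1],
    [-12,4.6,0.1],
    [-12,4.6,0.1],
    [-12,4.6,0.1],
  ],
  delta_rot=[
    [0,0,4],
    [0,0,11],
    [0,0,18.5],
    [0,0,26],
    [0,0,33.5],
    [0,0,41],
    [0,0,48.5],
    [0,0,56],
    [0,0,62.5],
    [0,0,67],
    [0,0,68.4],
    [0,0,68.4],
  ],
)

```text
t: 11.95
ee_pos: [0.6738, 0.0067, 0.3193]
orientation: [0.691, 0.723, -0.001, -0.001]
wrist_force: [0.4, -0.3, 0.0]
opening: 0.0602
```

```bash
python3 snap.py 9 side wrist; python3 -c "
from h import *
from cell import *
s=read_state()
delta(s,[.6745,.0065,.242],2.6);print(s['opening'],s['wrist_force'],s['joint_pos'])
print(proj(load('wrist9'),[.6745,.0065,.261]))
"
```

```text
jaw deg 2.65 toolz [-1.1e-03  1.0e-04 -1.0e+00] ee [0.6739 0.0068 0.3202]
lin cm [-0.03  0.07  7.82] rot [-0.06 -0.01  0.05]
0.06012304223445184 [-0.4791229  -0.34334848 -0.57353223] [-9.94075682e-02  5.46354738e-01  4.40485574e-01  1.46599580e+00
  4.11129633e-05  1.42513248e+00]
[315.39555832 203.66242501]
```

View pics/wrist9.png

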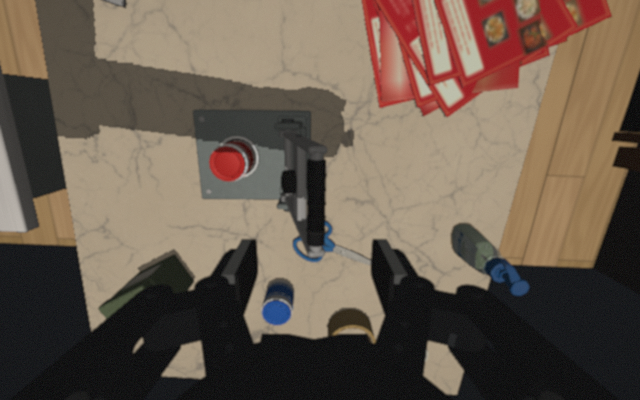

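The bar is at (317,200) in the wrist view, between the fingers as predicted. I descend and grip it.

play_rows(
  fingers=[6,6,6,6,6,6,6],
  linear=[
    [0,0.1,1.5],
    [0,0.1,3],
    [0,0.1,4.5],
    [0,0.1,6],
    [0,0.1,7],
    [0,0.1,7.8],
    [0,0.1,7.8],
  ],
  delta_rot=[
    [0,0,0],
    [0,0,0],
    [0,0,0],
    [0,0,0],
    [0,0,0],
    [0,0,0],
    [0,0,0],
  ],
)

```text
t: 12.75
ee_pos: [0.6747, 0.0068, 0.2418]
orientation: [0.691, 0.723, -0.001, -0.001]
wrist_force: [0.1, 0.0, 0.2]
opening: 0.0598
```

play_rows(
  fingers=[5,4,3,2,1,1,1,1,1],
  linear=[
    [0,0,0],
    [0,0,0],
    [0,0,0],
    [0,0,0],
    [0,0,0],
    [0,0,0],
    [0,0,0],
    [0,0,0],
    [0,0,0],
  ],
  delta_rot=[
    [0,0,0],
    [0,0,0],
    [0,0,0],
    [0,0,0],
    [0,0,0],
    [0,0,0],
    [0,0,0],
    [0,0,0],
    [0,0,0],
  ],
  force=30,
)

```text
t: 13.65
ee_pos: [0.6754, 0.0067, 0.2428]
orientation: [0.691, 0.723, -0.0, 0.0]
wrist_force: [-1.0, -0.1, -0.2]
opening: 0.0101
```

```bash
python3 snap.py 10 side wrist; python3 -c "
from h import *
from cell import *
s=read_state()
delta(s,[.6745,.0065,.242],2.6);print(s['opening'],s['wrist_force'],s['joint_pos'])
crop(load('side10'),(230,160,360,280),6,'pics/c10.png')
"
```

```text
jaw deg 2.59 toolz [-0.  0. -1.] ee [0.6754 0.0068 0.2428]
lin cm [-0.02 -0.09  0.08] rot [-0.   -0.   -0.01]
0.010153344215993954 [ 0.058358    0.75206285 -0.28618477] [-9.91843791e-02  5.53109493e-01  2.59882082e-01  1.27756980e+00
  8.46134825e-07  1.42639603e+00]
```

View pics/c10.png

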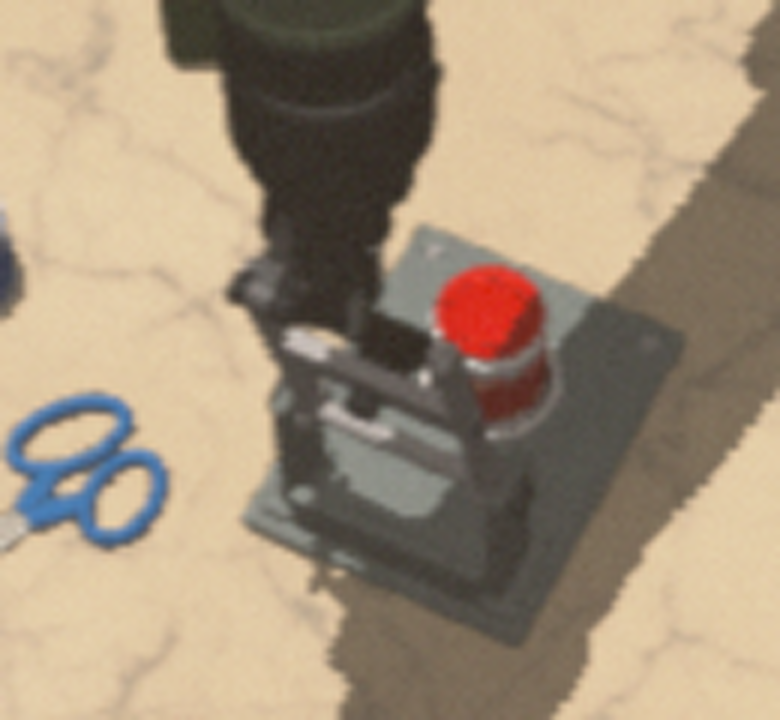

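View pics/wrist10.png

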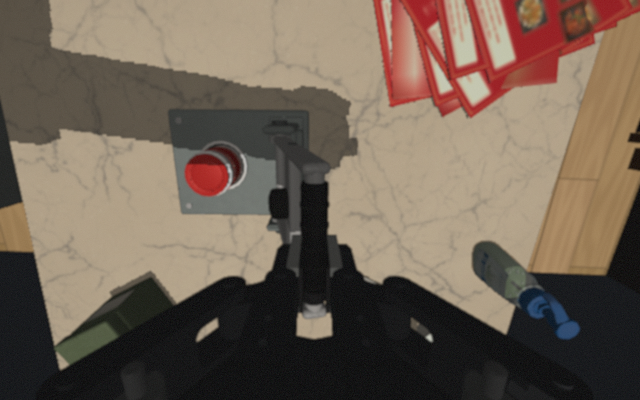

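play_rows(
  fingers=[0,0,0,0],
  linear=[
    [0,0,0],
    [0,0,0],
    [0,0,0],
    [0,0,0],
  ],
  delta_rot=[
    [0,0,0],
    [0,0,0],
    [0,0,0],
    [0,0,0],
  ],
  force=40,
)

```text
t: 14.15
ee_pos: [0.6753, 0.0068, 0.2428]
orientation: [0.691, 0.723, -0.0, -0.0]
wrist_force: [-0.4, -0.3, 0.6]
opening: 0.0001
```

```bash
python3 -c "
from h import *
from cell import *
s=read_state()
print(s['opening'],s['wrist_force'],s['ee_pos'])
H=np.array([.638,.0048]);ux=np.array([np.cos(np.radians(2.6)),np.sin(np.radians(2.6))])
b=s['ee_pos']+[0,0,.0187]
th0=np.arctan2(b[2]-.095,-(b[:2]-H)@ux);print('theta0',th0,np.hypot(b[2]-.095,(b[:2]-H)@ux))
# tool y = press +x ; z down
p=lambda t:np.array([-.17*np.cos(t),.17*np.sin(t)])
for t in np.arange(th0,-.05,-.1): 
    d=(p(t)-p(th0))*100;print(round(t,3),'y',d[0].round(2),'z',-d[1].round(2))
"
```

```text
0.00010239229590462557 [-0.35793921 -0.3109018   0.61084727] [0.67532619 0.00678576 0.24278039]
theta0 1.7916519307200571 0.17062480436152622
1.792 y 0.0 z -0.0
1.692 y -1.67 z -0.29
1.592 y -3.37 z -0.41
1.492 y -5.07 z -0.36
1.392 y -6.75 z -0.14
1.292 y -8.41 z 0.25
1.192 y -10.02 z 0.79
1.092 y -11.56 z 1.5
0.992 y -13.03 z 2.36
0.892 y -14.4 z 3.36
0.792 y -15.67 z 4.49
0.692 y -16.82 z 5.74
0.592 y -17.83 z 7.11
0.492 y -18.71 z 8.56
0.392 y -19.44 z 10.1
0.292 y -20.01 z 11.7
0.192 y -20.41 z 13.35
0.092 y -20.65 z 15.03
-0.008 y -20.72 z 16.73
```

```bash
python3 snap.py 11 side wrist; python3 -c "
from h import *
crop(load('wrist11'),(240,150,400,350),4,'pics/c11.png')
crop(load('side11'),(260,190,320,240),10,'pics/c11s.png')
"
```

```text
(no output)
```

View pics/c11.png

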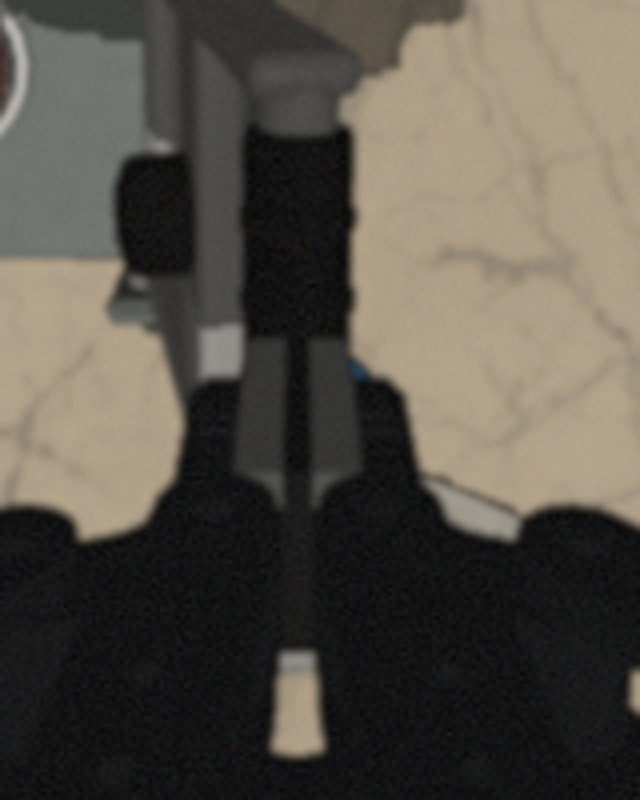

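View pics/c11s.png

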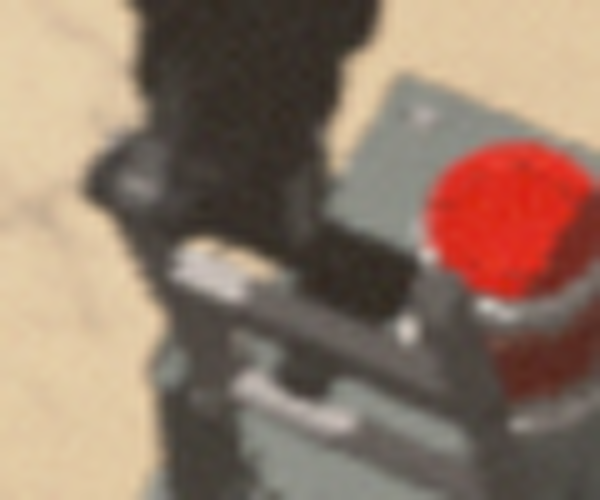

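```bash
python3 -c "
from h import *
from cell import *
s=read_state();R=R_.from_quat(s['orientation'])
for n in('wrist10','wrist11'):
    f=load(n);P=cloud(f);T=R.inv().apply(P.reshape(-1,3)-s['ee_pos']).reshape(P.shape)*1000
    for v in (210,220,230,236,240,244,250,256,262):
        print(n,v,[tuple(T[v,u].round(0).astype(int)) for u in range(294,336,3)])
crop(load('wrist10'),(240,150,400,350),4,'pics/c10w.png')
"
```

```text
wrist10 210 [(np.int64(-2), np.int64(-16), np.int64(49)), (np.int64(-2), np.int64(-14), np.int64(48)), (np.int64(21), np.int64(-8), np.int64(-18)), (np.int64(22), np.int64(-6), np.int64(-23)), (np.int64(22), np.int64(-5), np.int64(-22)), (np.int64(23), np.int64(-3), np.int64(-25)), (np.int64(23), np.int64(-2), np.int64(-24)), (np.int64(23), np.int64(0), np.int64(-25)), (np.int64(23), np.int64(2), np.int64(-24)), (np.int64(23), np.int64(3), np.int64(-23)), (np.int64(22), np.int64(5), np.int64(-21)), (np.int64(21), np.int64(7), np.int64(-19)), (np.int64(-71), np.int64(24), np.int64(245)), (np.int64(-70), np.int64(28), np.int64(244))]
wrist10 220 [(np.int64(-11), np.int64(-17), np.int64(49)), (np.int64(-11), np.int64(-14), np.int64(50)), (np.int64(15), np.int64(-8), np.int64(-19)), (np.int64(17), np.int64(-6), np.int64(-22)), (np.int64(17), np.int64(-5), np.int64(-23)), (np.int64(17), np.int64(-3), np.int64(-23)), (np.int64(18), np.int64(-2), np.int64(-25)), (np.int64(18), np.int64(0), np.int64(-25)), (np.int64(18), np.int64(2), np.int64(-25)), (np.int64(17), np.int64(3), np.int64(-23))
[... 9661 characters left out ...]
nt64(7), np.int64(-46)), (np.int64(8), np.int64(8), np.int64(-46))]
wrist11 262 [(np.int64(8), np.int64(-10), np.int64(-52)), (np.int64(8), np.int64(-8), np.int64(-52)), (np.int64(12), np.int64(-6), np.int64(-60)), (np.int64(12), np.int64(-5), np.int64(-59)), (np.int64(11), np.int64(-4), np.int64(-58)), (np.int64(12), np.int64(-3), np.int64(-59)), (np.int64(12), np.int64(-1), np.int64(-59)), (np.int64(11), np.int64(0), np.int64(-58)), (np.int64(12), np.int64(1), np.int64(-59)), (np.int64(12), np.int64(2), np.int64(-60)), (np.int64(12), np.int64(4), np.int64(-60)), (np.int64(11), np.int64(5), np.int64(-59)), (np.int64(8), np.int64(7), np.int64(-53)), (np.int64(8), np.int64(8), np.int64(-52))]
```

View pics/c10w.png

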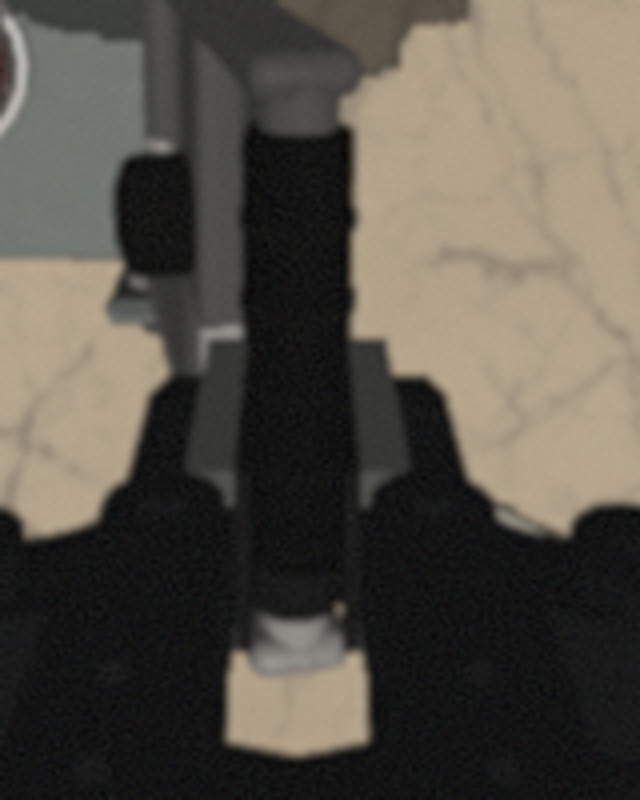

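```bash
python3 -c "
from h import *
ee={'wrist9':([.6739,.0068,.3202],2.65),'wrist11':([.6753,.0068,.2428],2.59),'wrist3':([.4882,.4158,.0989],71),'wrist8':([.5459,.0023,.3214],71)}
for n,(p,a) in ee.items():
    a=np.radians(a);y=np.array([np.cos(a),np.sin(a),0]);z=np.array([0,0,-1.]);M=np.stack([np.cross(y,z),y,z],1)
    f=load(n);T=(cloud(f)-p)@M*1000
    m=(T[...,2]<-5)&(np.abs(T[...,0])<16)&(np.abs(T[...,1])<60)&(T[...,2]>-80)
    g=f['color'].max(-1)<75
    Q=T[m&g]
    for s in(-1,1):
        q=Q[(Q[:,1]*s>4)&(Q[:,0]>8)];print(n,s,len(q),'z max pct',np.percentile(q[:,2],[90,97,99,100]).round(1),'y range',np.percentile(q[:,1],[1,99]).round(1))
    fE=np.array(p);E=f['extrinsics'];print('cam in tool',((E[:3,3]-fE)@M*1000).round(1),(M.T@-E[:3,2]).round(3))
"
```

```text
wrist9 -1 1317 z max pct [-45.3 -38.9 -36.9 -31.9] y range [-57.7 -30.4]
wrist9 1 1351 z max pct [-45.  -39.2 -37.4 -35.6] y range [29.1 54.3]
cam in tool [  73.1   -0.4 -168.4] [-0.285 -0.001  0.958]
wrist11 -1 1479 z max pct [-36.9 -21.8 -19.7 -17.1] y range [-33.4  -4.1]
wrist11 1 1265 z max pct [-42.8 -22.  -20.5 -17.9] y range [ 4.1 32.7]
cam in tool [  73.2   -0.6 -168.7] [-0.285  0.001  0.958]
wrist3 -1 1097 z max pct [-44.6 -38.6 -35.5  -5.7] y range [-48.8 -23.9]
wrist3 1 1161 z max pct [-45.1 -39.2 -37.1  -5.7] y range [26.  55.9]
cam in tool [  73.1    0.9 -170. ] [-0.288  0.003  0.958]
wrist8 -1 944 z max pct [-50.9 -46.7 -45.2 -41.3] y range [-50.2 -41.7]
wrist8 1 959 z max pct [-50.9 -47.2 -45.9 -42.9] y range [42.5 50.7]
cam in tool [  73.1    0.5 -169.9] [-0.288  0.001  0.958]
```

```bash
python3 -c "
from h import *
for n,p in(('side9',[.6739,.0068,.3202]),('side8',[.5459,.0023,.3214]),('side4',[.5492,.0015,.1228]),('side3',[.4882,.4158,.0989])):
    f=load(n);P=cloud(f);c=f['color'].max(-1)
    m=(np.hypot(P[...,0]-p[0],P[...,1]-p[1])<.07)&(P[...,2]>p[2]-.03)&(c<90)
    z=P[m][:,2]-p[2];print(n,m.sum(),np.sort(z)[[0,3,10,20,40,80]].round(3) if m.sum()>90 else z)
crop(load('side9'),(200,100,360,240),5,'pics/c9s.png')
"
```

```text
side9 8527 [0.034 0.038 0.04  0.043 0.051 0.065]
side8 6841 [0.043 0.048 0.052 0.055 0.061 0.071]
side4 4912 [-0.017 -0.011 -0.007 -0.004  0.003  0.043]
side3 5669 [-0.009 -0.005 -0.     0.003  0.009  0.05 ]
```

View pics/c9s.png

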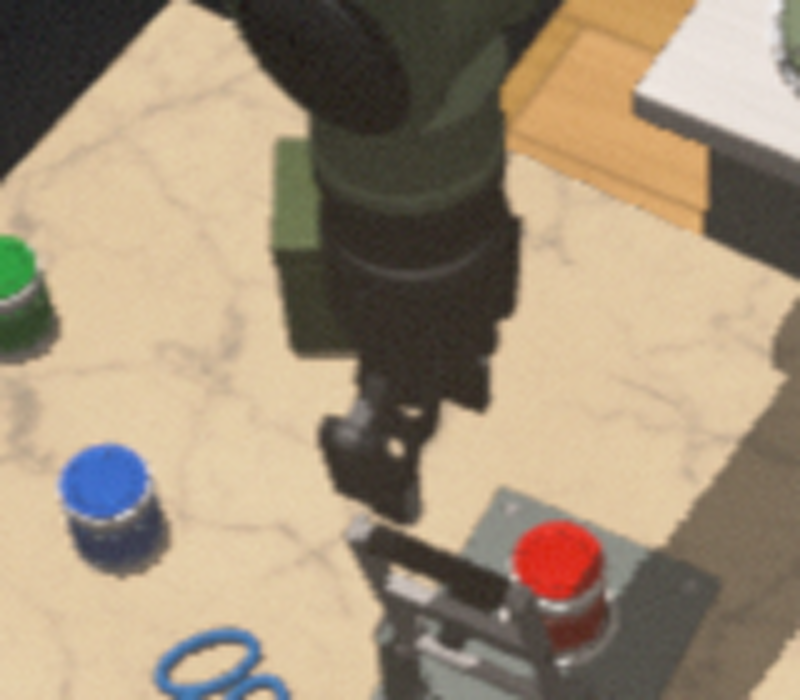

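Correction: the fingers closed to 0.1 mm above the bar. Both the wrist and side depth put the real fingertips about 31 mm behind the reported TCP (shut), so the tin had been held by its lid's edge. I open, go 31 mm lower and grip again.

play_rows(
  fingers=[2,4,5.5,5.5,5.5,5.5,5.5,5.5,5.5,5.5],
  linear=[
    [0,0,-0.5],
    [0,0,-0.5],
    [0,0,-0.5],
    [0,0,-0.5],
    [0,-0.1,0.5],
    [0,-0.1,1.5],
    [0,-0.1,2.2],
    [0,-0.1,2.8],
    [0,-0.1,3.2],
    [0,-0.1,3.2],
  ],
  delta_rot=[
    [0,0,0],
    [0,0,0],
    [0,0,0],
    [0,0,0],
    [0,0,0],
    [0,0,0],
    [0,0,0],
    [0,0,0],
    [0,0,0],
    [0,0,0],
  ],
)

```text
t: 15.25
ee_pos: [0.674, 0.0068, 0.2099]
orientation: [0.691, 0.723, -0.0, -0.0]
wrist_force: [0.3, 0.0, 0.5]
opening: 0.0549
```

play_rows(
  fingers=[4,3,2,1,0,0,0,0],
  linear=[
    [0,0,0],
    [0,0,0],
    [0,0,0],
    [0,0,0],
    [0,0,0],
    [0,0,0],
    [0,0,0],
    [0,0,0],
  ],
  delta_rot=[
    [0,0,0],
    [0,0,0],
    [0,0,0],
    [0,0,0],
    [0,0,0],
    [0,0,0],
    [0,0,0],
    [0,0,0],
  ],
  force=40,
)

```text
t: 16.05
ee_pos: [0.6748, 0.0067, 0.2113]
orientation: [0.691, 0.723, 0.0, 0.0]
wrist_force: [0.4, 0.7, 3.1]
opening: 0.015
```

```bash
python3 snap.py 12 side wrist; python3 -c "
from h import *
from cell import *
s=read_state()
print(s['opening'],s['wrist_force'],s['ee_pos'])
crop(load('wrist12'),(240,150,400,350),3,'pics/c12.png')
H=np.array([.638,.0048]);ux=np.array([np.cos(np.radians(2.6)),np.sin(np.radians(2.6))])
for off in(.048,.05,.052):
  b=s['ee_pos']+[0,0,off]
  print('theta0',np.arctan2(b[2]-.095,-(b[:2]-H)@ux),np.hypot(b[2]-.095,(b[:2]-H)@ux))
"
```

```text
0.014757245001280743 [ 0.48771038 -0.10490331  4.69447435] [0.67473426 0.00671228 0.2112995 ]
theta0 1.7910434589096516 0.16836664722893555
theta0 1.7884780238524212 0.17031889467783531
theta0 1.7859707499939663 0.17227223766308455
```

View pics/c12.png

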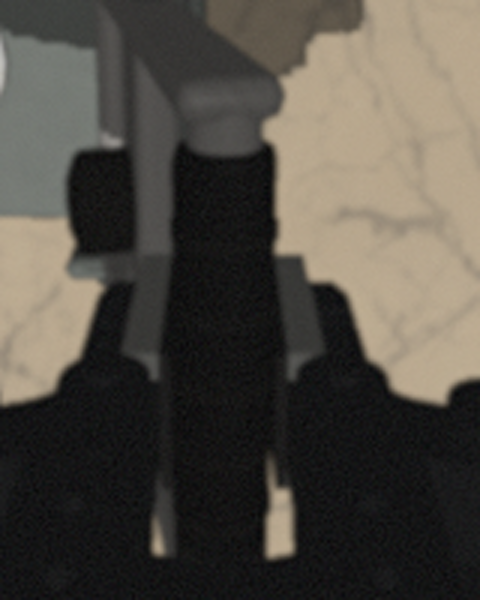

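The bar is now held between the pads (opening 14.8 mm on a 16 mm bar). I pull it down along the arc.

play_rows(
  fingers=[0,0,0,0,0,0,0,0,0,0,0,0],
  linear=[
    [0,-0.8,-0.15],
    [0,-2,-0.33],
    [0,-3.4,-0.41],
    [0,-5.1,-0.36],
    [0,-6.8,-0.14],
    [0,-8.4,0.25],
    [0,-10,0.8],
    [0,-11.6,1.5],
    [0,-13,2.4],
    [0,-14.4,3.4],
    [0,-15.2,4],
    [0,-15.7,4.5],
  ],
  delta_rot=[
    [0,0,0],
    [0,0,0],
    [0,0,0],
    [0,0,0],
    [0,0,0],
    [0,0,0],
    [0,0,0],
    [0,0,0],
    [0,0,0],
    [0,0,0],
    [0,0,0],
    [0,0,0],
  ],
)

```text
t: 17.35
ee_pos: [0.5169, 0.0005, 0.1656]
orientation: [0.691, 0.723, 0.001, -0.001]
wrist_force: [4.4, 3.9, 0.5]
opening: 0.0148
```

```bash
cat > lev.py <<'E'
from h import *
from cell import *
s=read_state()
print(s['opening'],s['wrist_force'],s['ee_pos'])
H=np.array([.638,.0048]);ux=np.array([np.cos(np.radians(2.6)),np.sin(np.radians(2.6))])
b=s['ee_pos']+[0,0,.05]
print('theta',np.arctan2(b[2]-.095,-(b[:2]-H)@ux),np.hypot(b[2]-.095,(b[:2]-H)@ux))
q=np.array([(b[:2]-H)@ux,b[2]-.095])
for t in (1.7,1.65,1.55,1.4,1.25,1.1,.95,.8,.65,.5,.4,.3,.2,.15,.1,.05,.03,.0,-.03):
    d=np.array([-.17*np.cos(t),.17*np.sin(t)])-q;print(t,"y",round(d[0]*100,2),"z",round(-d[1]*100,2))
delta(s,s["ee_pos"],2.6)
E
python3 lev.py; python3 snap.py 13 side; python3 -c "
from h import *
crop(load('side13'),(250,130,390,270),4,'pics/c13.png')"
```

```text
0.014750379180044054 [4.39830028 3.86654964 0.54529725] [0.5168889  0.00052911 0.16557816]
theta 0.7829080582684581 0.17094947613725647
1.7 y 14.31 z -4.8
1.65 y 13.46 z -4.89
1.55 y 11.76 z -4.94
1.4 y 9.23 z -4.69
1.25 y 6.76 z -4.07
1.1 y 4.41 z -3.09
0.95 y 2.23 z -1.77
0.8 y 0.27 z -0.14
0.65 y -1.42 z 1.77
0.5 y -2.8 z 3.91
0.4 y -3.54 z 5.44
0.3 y -4.12 z 7.03
0.2 y -4.54 z 8.68
0.15 y -4.69 z 9.52
0.1 y -4.8 z 10.36
0.05 y -4.86 z 11.21
0.03 y -4.87 z 11.55
0.0 y -4.88 z 12.06
-0.03 y -4.87 z 12.57
jaw deg 2.61 toolz [ 2.0e-04  1.9e-03 -1.0e+00] ee [5.169e-01 5.000e-04 1.656e-01]
lin cm [0. 0. 0.] rot [ 0.02 -0.11  0.01]
```

View pics/c13.png

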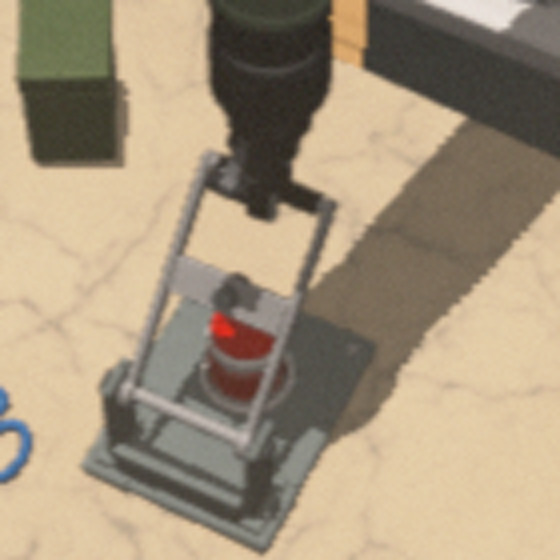

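play_rows(
  fingers=[0,0,0,0,0,0,0,0,0,0,0,0],
  linear=[
    [0.1,-0.7,0.9],
    [0.1,-1.5,1.9],
    [0.1,-2.2,2.9],
    [0.1,-2.8,3.9],
    [0.1,-3.3,4.9],
    [0.1,-3.7,5.9],
    [0.1,-4.1,7],
    [0.1,-4.4,8],
    [0.1,-4.6,9],
    [0.1,-4.75,10],
    [0.1,-4.82,10.6],
    [0.1,-4.85,11],
  ],
  delta_rot=[
    [0,0,0],
    [0,0,0],
    [0,0,0],
    [0,0,0],
    [0,0,0],
    [0,0,0],
    [0,0,0],
    [0,0,0],
    [0,0,0],
    [0,0,0],
    [0,0,0],
    [0,0,0],
  ],
)

```text
t: 18.6
ee_pos: [0.4684, -0.0014, 0.0549]
orientation: [0.691, 0.723, -0.0, -0.001]
wrist_force: [-1.1, 4.1, 3.3]
opening: 0.0144
```

```bash
python3 lev.py | egrep -v "^(1|0.[3-9])"; python3 snap.py 14 side; python3 -c "
from h import *
crop(load('side14'),(250,130,390,270),4,'pics/c14.png')"
```

```text
0.014380657328732926 [-1.1165347   4.1077536   3.33352531] [ 0.46836102 -0.00138036  0.05494486]
theta 0.058520281886614525 0.17003577959850036
0.2 y 0.31 z -2.38
0.15 y 0.17 z -1.55
0.1 y 0.06 z -0.7
0.05 y -0.0 z 0.14
0.03 y -0.02 z 0.48
0.0 y -0.03 z 0.99
-0.03 y -0.02 z 1.5
jaw deg 2.59 toolz [-1.4e-03  4.0e-04 -1.0e+00] ee [ 0.4684 -0.0014  0.0549]
lin cm [0. 0. 0.] rot [-0.08 -0.03 -0.01]
```

View pics/c14.png

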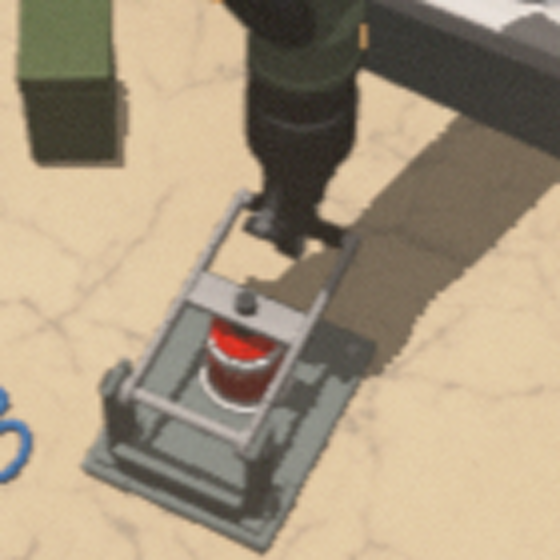

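play_rows(
  fingers=[0,0,0,0,0],
  linear=[
    [0.1,0,0.2],
    [0.1,0,0.4],
    [0.1,0,0.6],
    [0.1,0,0.8],
    [0.1,0,0.8],
  ],
  delta_rot=[
    [0,0,0],
    [0,0,0],
    [0,0,0],
    [0,0,0],
    [0,0,0],
  ],
)

```text
t: 19.15
ee_pos: [0.468, -0.0014, 0.0476]
orientation: [0.691, 0.723, -0.001, 0.0]
wrist_force: [-5.2, -2.1, 3.3]
opening: 0.0148
```

play_rows(
  fingers=[0,0,0,0],
  linear=[
    [0,0,0.2],
    [0,0,0.4],
    [0,0,0.5],
    [0,0,0.5],
  ],
  delta_rot=[
    [0,0,0],
    [0,0,0],
    [0,0,0],
    [0,0,0],
  ],
)

```text
t: 19.55
ee_pos: [0.4678, -0.0014, 0.0427]
orientation: [0.691, 0.723, -0.001, -0.0]
wrist_force: [-5.1, -1.4, 4.5]
opening: 0.0147
```

```bash
python3 snap.py 15 side wrist; python3 -c "
from h import *
f=load('side15');crop(f,(270,160,370,260),6,'pics/c15.png');crop(load('wrist15'),(200,100,440,330),3,'pics/c15w.png')
P=cloud(f)
print(P[203:208,308:314,2].round(3))
"
```

```text
[[0.106 0.103 0.103 0.109 0.015 0.019]
 [0.104 0.119 0.114 0.114 0.112 0.111]
 [0.102 0.116 0.113 0.112 0.114 0.112]
 [0.099 0.115 0.112 0.117 0.113 0.112]
 [0.102 0.115 0.116 0.112 0.111 0.113]]
```

View pics/c15.png

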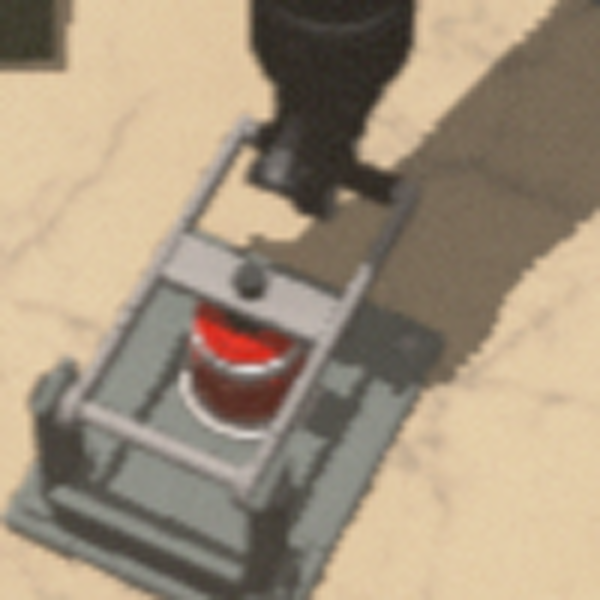

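View pics/c15w.png

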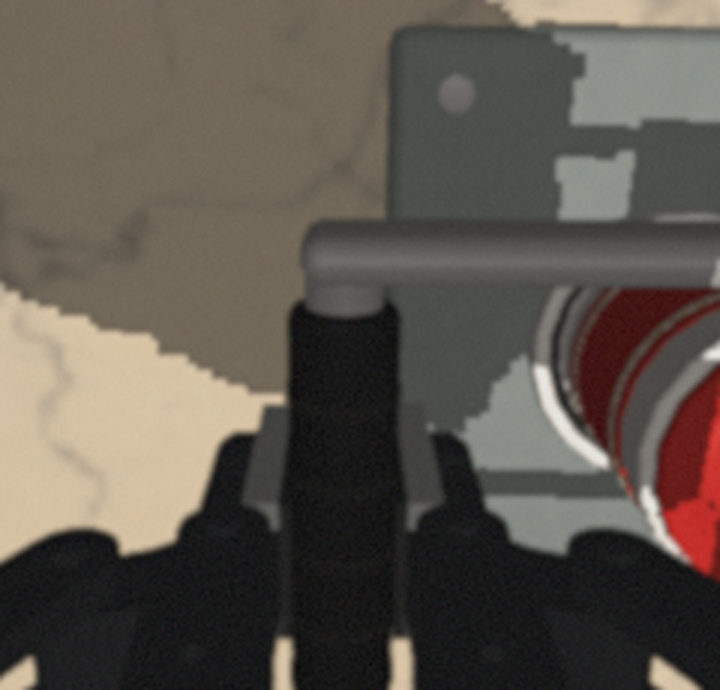

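```bash
cat > ang.py <<'E'
import sys
from h import *
H=np.array([.638,.0048]);a=np.radians(2.6);ux=np.array([np.cos(a),np.sin(a)]);uy=np.array([-ux[1],ux[0]])
for n in sys.argv[1:]:
    P=cloud(load(n)).reshape(-1,3);x=(P[:,:2]-H)@ux;y=(P[:,:2]-H)@uy;z=P[:,2]
    for sgn in(-1,1):
        m=(y*sgn>.034)&(y*sgn<.06)&(z>.065)&(z<.14)&(x<-.03)&(x>-.175)
        xs,zs=x[m],z[m]
        # top envelope per bin
        bx=[];bz=[]
        for lo in np.arange(-.17,-.03,.01):
            k=(xs>=lo)&(xs<lo+.01)
            if k.sum()>3: bx.append(lo+.005);bz.append(np.percentile(zs[k],85))
        if len(bx)>4:
            c=np.polyfit(bx,bz,1);print(n,sgn,m.sum(),"angle",-np.arctan(c[0]).round(3),"z at hinge",np.polyval(c,0).round(4),np.round(bz,3))
E
python3 ang.py side14 side15 wrist15
```

```text
side14 -1 186 angle 0.094 z at hinge 0.1039 [0.12  0.119 0.119 0.117 0.115 0.112 0.115 0.112 0.111 0.112 0.11  0.108
 0.109 0.109]
side14 1 185 angle 0.095 z at hinge 0.1033 [0.12  0.119 0.116 0.117 0.115 0.113 0.113 0.112 0.111 0.111 0.11  0.107
 0.109 0.106]
side15 -1 178 angle 0.012 z at hinge 0.1049 [0.107 0.107 0.105 0.106 0.108 0.107 0.107 0.105 0.105 0.105 0.107 0.106
 0.106 0.105]
side15 1 171 angle 0.012 z at hinge 0.1048 [0.108 0.106 0.108 0.106 0.106 0.107 0.105 0.106 0.105 0.106 0.105 0.103
 0.107 0.107]
wrist15 -1 1699 angle 0.005 z at hinge 0.0994 [0.102 0.093 0.1   0.102 0.102]
wrist15 1 9535 angle 0.037 z at hinge 0.099 [0.104 0.104 0.104 0.104 0.104 0.104 0.103 0.103 0.103 0.103 0.103 0.103
 0.102 0.095]
```

play_rows(
  fingers=[0,0,0,0,0],
  linear=[
    [0,0,0.15],
    [0,0,0.3],
    [0,0,0.45],
    [0,0,0.5],
    [0,0,0.5],
  ],
  delta_rot=[
    [0,0,0],
    [0,0,0],
    [0,0,0],
    [0,0,0],
    [0,0,0],
  ],
  force=60,
)

```text
t: 20.15
ee_pos: [0.4678, -0.0014, 0.0396]
orientation: [0.691, 0.723, -0.001, 0.0]
wrist_force: [-11.0, -0.8, 26.9]
opening: 0.0147
```

```bash
python3 snap.py 16 side wrist; python3 ang.py side16;python3 lev.py | head -2
```

```text
side16 -1 179 angle -0.014 z at hinge 0.106 [0.103 0.103 0.103 0.103 0.106 0.104 0.106 0.105 0.104 0.105 0.107 0.106
 0.104 0.104]
side16 1 174 angle 0.008 z at hinge 0.1038 [0.103 0.106 0.105 0.105 0.104 0.104 0.106 0.107 0.105 0.102 0.104 0.105
 0.105 0.103]
0.01411769728936769 [-11.49342029  -1.39946188  26.19923897] [ 0.46776754 -0.001464    0.03956714]
theta -0.03188315746593893 0.17042799008347184
```

The lever hit a hard stop (26 N at the wrist) with the arm angle measured at 0.00 ± 0.015 rad. I swing it back up.

play_rows(
  fingers=[0,0,0,0,0,0,0,0,0,0,0,0],
  linear=[
    [0,0,-0.8],
    [0,0.2,-2.5],
    [0,0.5,-4.2],
    [0,1,-5.8],
    [0,1.7,-7.4],
    [0,2.5,-8.9],
    [0,3.5,-10.3],
    [0,4.6,-11.6],
    [0,5.8,-12.8],
    [0,7.1,-13.8],
    [0,8.5,-14.7],
    [0,9.3,-15.1],
  ],
  delta_rot=[
    [0,0,0],
    [0,0,0],
    [0,0,0],
    [0,0,0],
    [0,0,0],
    [0,0,0],
    [0,0,0],
    [0,0,0],
    [0,0,0],
    [0,0,0],
    [0,0,0],
    [0,0,0],
  ],
  force=40,
)

```text
t: 21.45
ee_pos: [0.5553, 0.0018, 0.1931]
orientation: [0.691, 0.723, -0.005, -0.002]
wrist_force: [-31.3, -4.3, 45.3]
opening: 0.0143
```

```bash
sed -i 's/\[0,0,.05\]/[0,0,.0555]/' lev.py; python3 lev.py | head -8; python3 snap.py 17 side; python3 -c "
from h import *
f=load('side17');crop(f,(250,130,390,270),4,'pics/c17.png')"
```

```text
0.014324346358453787 [-31.26370391  -4.31009449  45.30322018] [0.5552848  0.00179933 0.19309514]
theta 1.0765466777968304 0.17447551685016874
1.7 y 10.47 z -1.5
1.65 y 9.62 z -1.59
1.55 y 7.92 z -1.64
1.4 y 5.39 z -1.39
1.25 y 2.92 z -0.77
1.1 y 0.57 z 0.21
```

View pics/c17.png

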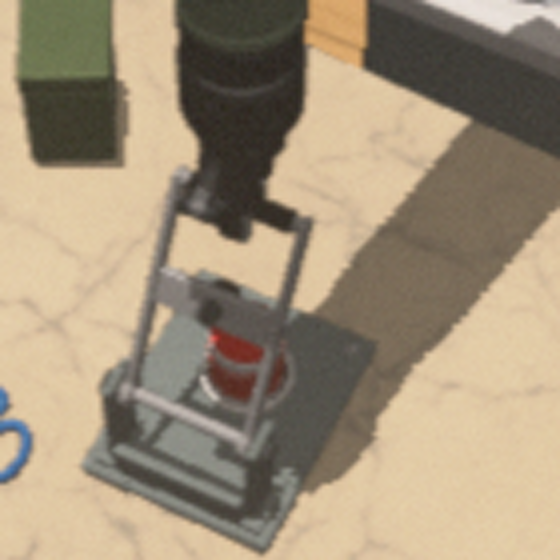

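play_rows(
  fingers=[0,0],
  linear=[
    [0,-0.2,-0.35],
    [0,-0.2,-0.35],
  ],
  delta_rot=[
    [0,0,0],
    [0,0,0],
  ],
)

```text
t: 21.7
ee_pos: [0.5599, 0.002, 0.1948]
orientation: [0.691, 0.723, -0.001, 0.002]
wrist_force: [-8.4, -3.3, 15.9]
opening: 0.0142
```

```bash
sed -i 's/\[0,0,.0555\]/[0,0,.05]/' lev.py; python3 lev.py | head -8
```

```text
0.014164911616967826 [-8.38395282 -3.30358721 15.9278005 ] [0.55989544 0.00204506 0.19477914]
theta 1.089890714997701 0.16894104577162802
1.7 y 10.01 z -1.88
1.65 y 9.16 z -1.97
1.55 y 7.46 z -2.02
1.4 y 4.93 z -1.77
1.25 y 2.45 z -1.15
1.1 y 0.1 z -0.17
```

play_rows(
  fingers=[0,0,0,0,0,0,0,0],
  linear=[
    [0,0.3,-0.4],
    [0,1.6,-1.1],
    [0,3.2,-1.6],
    [0,4.9,-2],
    [0,6.6,-2.2],
    [0,8.3,-2.2],
    [0,9.6,-2.1],
    [0,10,-2],
  ],
  delta_rot=[
    [0,0,0],
    [0,0,0],
    [0,0,0],
    [0,0,0],
    [0,0,0],
    [0,0,0],
    [0,0,0],
    [0,0,0],
  ],
)

```text
t: 22.5
ee_pos: [0.6611, 0.0062, 0.2125]
orientation: [0.691, 0.723, -0.001, 0.001]
wrist_force: [-3.7, -5.2, 6.2]
opening: 0.0146
```

```bash
python3 lev.py | head -3; python3 snap.py 18 side; python3 -c "
from h import *
f=load('side18');crop(f,(230,130,370,270),4,'pics/c18.png')"
```

```text
0.01463910317096435 [-3.74719715 -5.23727891  6.24455178] [0.66109043 0.00616207 0.21248427]
theta 1.7080216656382237 0.16907366887517508
1.7 y -0.12 z -0.11
```

View pics/c18.png

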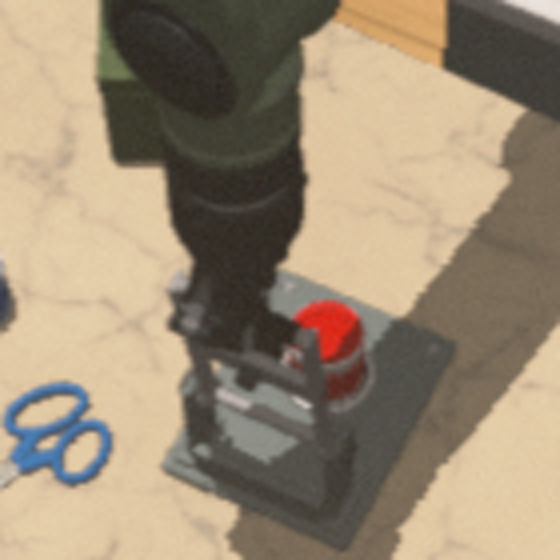

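play_rows(
  fingers=[2,3,4,5,5.5,5.5,5.5,5.5,5.5,5.5],
  linear=[
    [0,0,0],
    [0,0,0],
    [0,0,0],
    [0,0,0],
    [0,0,0],
    [0,0,-1.5],
    [0,0,-4],
    [0,0,-7],
    [0,0,-9],
    [0,0,-10],
  ],
  delta_rot=[
    [0,0,0],
    [0,0,0],
    [0,0,0],
    [0,0,0],
    [0,0,0],
    [0,0,0],
    [0,0,0],
    [0,0,0],
    [0,0,0],
    [0,0,0],
  ],
)

```text
t: 23.55
ee_pos: [0.6605, 0.0081, 0.3147]
orientation: [0.691, 0.723, 0.001, 0.001]
wrist_force: [0.7, -0.4, 0.4]
opening: 0.055
```

```bash
python3 snap.py 19 side top wrist
python3 - <<'E'
from h import *
from cell import *
s=read_state();print(s['wrist_force'],s['joint_pos'].round(2))
f=load('side19');crop(f,(230,130,370,270),4,'pics/c19.png')
for n,box in(("side0",(435,250,475,285)),("side8",(300,200,325,225)),("side19",(300,200,325,225)),("wrist8",(290,140,340,185)),("wrist19",(150,100,300,220))):
    f=load(n);P=cloud(f);hsv=cv2.cvtColor(f["color"],cv2.COLOR_RGB2HSV)
    m=((hsv[...,0]<8)|(hsv[...,0]>172))&(hsv[...,1]>130)&(hsv[...,2]>60)
    mm=np.zeros_like(m);x0,y0,x1,y1=box;mm[y0:y1,x0:x1]=m[y0:y1,x0:x1]
    z=P[mm][:,2];top=P[mm][z>np.percentile(z,60)-.006];print(n,mm.sum(),np.percentile(z,[50,70,85]).round(4),top.mean(0).round(4))
# gauge remeasure top
P=cloud(load("top19"))
Q=P[225:258,225:280].reshape(-1,3);c=Q[Q[:,2]>.15];print(len(c),c.min(0),c.max(0))
delta(s,[.3685,.2695,.24],76)
E
```

```text
[-0.47300912  0.17977094 -0.91845278] [-0.1   0.51  0.36  1.42  0.    1.43]
side0 324 [nan nan nan] [nan nan nan]
side8 213 [0.0808 0.0817 0.083 ] [5.503e-01 5.000e-04 8.100e-02]
side19 183 [nan nan nan] [nan nan nan]
wrist8 879 [nan nan nan] [nan nan nan]
wrist19 931 [nan nan nan] [nan nan nan]
378 [0.35392499 0.06860694 0.15067464] [0.41995251 0.2831407  0.79551667]
jaw deg 2.59 toolz [ 5.e-04  0.e+00 -1.e+00] ee [0.6599 0.0081 0.3122]
lin cm [ 27.43 -27.94   7.2 ] rot [ 2.000e-02  2.000e-02 -7.341e+01]<stdin>:9: RuntimeWarning: Mean of empty slice.
  ret = um.true_divide(
```

View pics/c19.png

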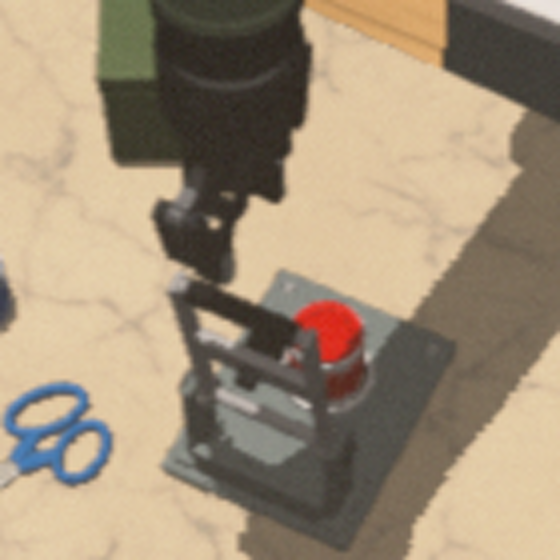

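View pics/wrist19.png

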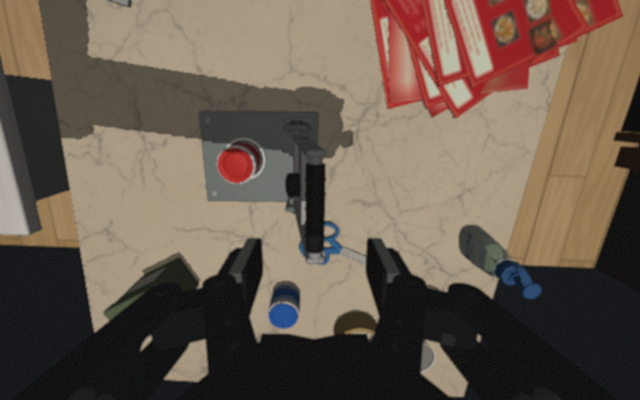

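Run:
```python
from h import *
for n,box in(("side8",(300,200,325,225)),("side19",(300,200,325,225)),("wrist8",(290,140,340,185)),("wrist19",(200,140,270,190))):
    f=load(n);P=cloud(f);hsv=cv2.cvtColor(f["color"],cv2.COLOR_RGB2HSV)
    m=((hsv[...,0]<8)|(hsv[...,0]>172))&(hsv[...,1]>130)&(hsv[...,2]>60)&np.isfinite(P[...,2])
    mm=np.zeros_like(m);x0,y0,x1,y1=box;mm[y0:y1,x0:x1]=m[y0:y1,x0:x1]
    z=P[mm][:,2];top=P[mm][z>np.percentile(z,60)-.005];print(n,mm.sum(),np.percentile(z,[50,70,85]).round(4),top.mean(0).round(4))
```

```text
side8 213 [0.0808 0.0817 0.083 ] [5.502e-01 5.000e-04 8.100e-02]
side19 181 [0.0756 0.0769 0.0784] [0.5474 0.0034 0.0794]
wrist8 877 [0.0782 0.0786 0.079 ] [0.5476 0.0017 0.0781]
wrist19 926 [0.0732 0.0737 0.0741] [0.5476 0.0021 0.0732]
```

The lid top dropped 5 mm in both views (side 0.081→0.076, wrist 0.078→0.073), so the lid is home. The lever stands at about 1.7. Now the gauge.

play_rows(
  fingers=[5.5,6,6.5,6.5,6.5,6.5,6.5,6.5,6.5,6.5,6.5,6.5],
  linear=[
    [1,-1,-1],
    [4,-4,-2],
    [7,-7,-2],
    [9.5,-9.8,-1],
    [12,-12.3,0],
    [14.5,-15,1],
    [17,-17.5,2],
    [19.5,-20,3],
    [22,-22.5,4],
    [24.5,-25,5.5],
    [26.5,-27,6.5],
    [27.4,-27.9,7.2],
  ],
  delta_rot=[
    [0,0,0],
    [0,0,-5],
    [0,0,-12],
    [0,0,-19],
    [0,0,-26],
    [0,0,-33],
    [0,0,-40],
    [0,0,-47],
    [0,0,-54],
    [0,0,-61],
    [0,0,-68],
    [0,0,-73.4],
  ],
)

```text
t: 24.9
ee_pos: [0.3647, 0.27, 0.239]
orientation: [0.118, 0.993, -0.0, -0.001]
wrist_force: [0.4, -0.1, -0.1]
opening: 0.0648
```

play_rows(
  fingers=[6.5,6.5],
  linear=[
    [0,0,0],
    [0,0,0],
  ],
  delta_rot=[
    [0,0,0],
    [0,0,0],
  ],
)

```text
t: 25.1
ee_pos: [0.368, 0.269, 0.2402]
orientation: [0.122, 0.992, -0.0, -0.0]
wrist_force: [-0.3, -0.2, 0.5]
opening: 0.065
```

```bash
python3 snap.py 20 wrist side
python3 - <<'E'
from h import *
from cell import *
s=read_state();print(s['wrist_force'],s['opening'])
delta(s,[.3695,.2692,.087],76)
f=load("wrist20");print(proj(f,[.3695,.2692,.159]),proj(f,[.3695,.2692,.11]))
E
```

```text
[ 0.83898385 -0.01051555 -0.44444859] 0.06498928246197111
jaw deg 75.87 toolz [ 5.e-04  1.e-04 -1.e+00] ee [0.3692 0.2689 0.2406]
lin cm [-0.02  0.04 15.36] rot [ 0.01  0.03 -0.13]
[313.99740636 197.23233027] [314.01149607 184.08856381]
```

View pics/wrist20.png

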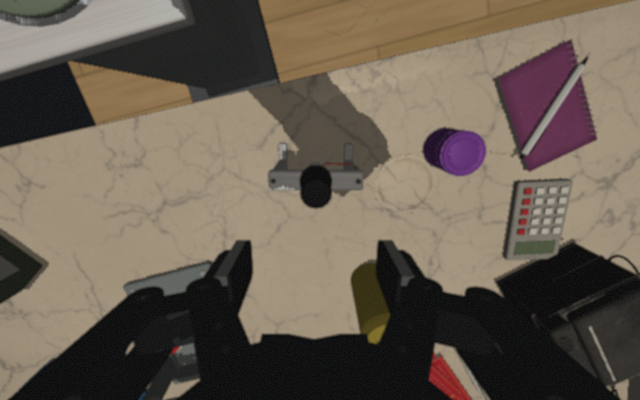

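Run:
```python
from h import *
f=load("wrist20");P=cloud(f);Q=P[160:215,290:345].reshape(-1,3)
t=Q[(Q[:,2]>.150)&(Q[:,2]<.168)];print(len(t),np.median(t,0).round(4),((t.min(0)+t.max(0))/2).round(4),np.ptp(t,axis=0).round(3),np.percentile(t[:,2],[10,50,90]))
b=P[160:215,260:370].reshape(-1,3);b=b[(b[:,2]>.1)&(b[:,2]<.115)];r=cv2.minAreaRect((b[:,:2]*1000).astype(np.float32));print(r)
```

```text
803 [0.3653 0.2714 0.1574] [0.3669 0.271  0.1549] [0.03  0.029 0.009] [0.15532248 0.15741374 0.15835296]
((363.36590576171875, 271.80267333984375), (103.30238342285156, 28.329368591308594), 76.18428039550781)
```

play_rows(
  fingers=[6.5,6.5,6.5,6.5,6.5,6.5,6.5,6.5,6.5,6.5],
  linear=[
    [0.2,0.1,1.5],
    [0.2,0.1,3.5],
    [0.2,0.1,6],
    [0.2,0.1,8.5],
    [0.2,0.1,10.5],
    [0.2,0.1,12.5],
    [0.2,0.1,14],
    [0.2,0.1,15],
    [0.2,0.1,15.3],
    [0.2,0.1,15.3],
  ],
  delta_rot=[
    [0,0,0],
    [0,0,0],
    [0,0,0],
    [0,0,0],
    [0,0,0],
    [0,0,0],
    [0,0,0],
    [0,0,0],
    [0,0,0],
    [0,0,0],
  ],
)

```text
t: 26.2
ee_pos: [0.3673, 0.2704, 0.0873]
orientation: [0.122, 0.992, -0.0, -0.0]
wrist_force: [0.0, -0.1, -0.0]
opening: 0.065
```

```bash
python3 snap.py 21 wrist side
python3 - <<'E'
from h import *
from cell import *
s=read_state();print(s['wrist_force'],s['opening'],s['ee_pos'])
crop(load("side21"),(380,150,470,240),7,"pics/c21.png");crop(load("wrist21"),(220,150,410,340),3,"pics/c21w.png")
E
```

```text
[1.51168338 0.14865907 0.18343541] 0.06490118769181118 [0.36772973 0.27081276 0.08794925]
```

View pics/c21.png

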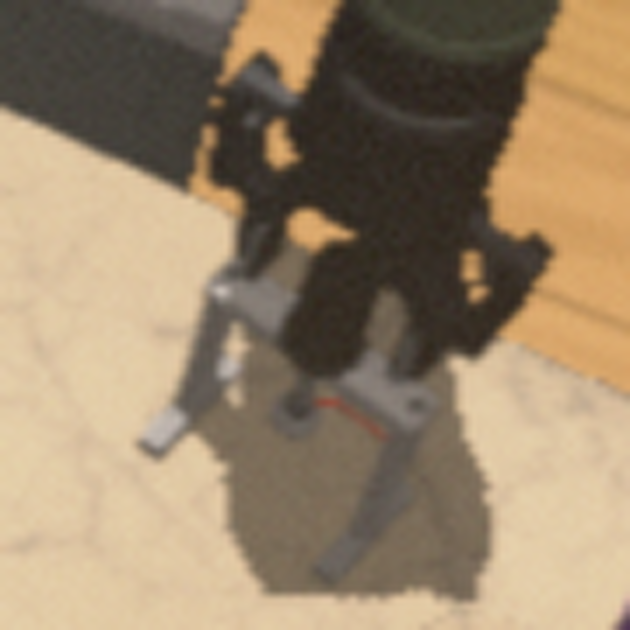

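View pics/c21w.png

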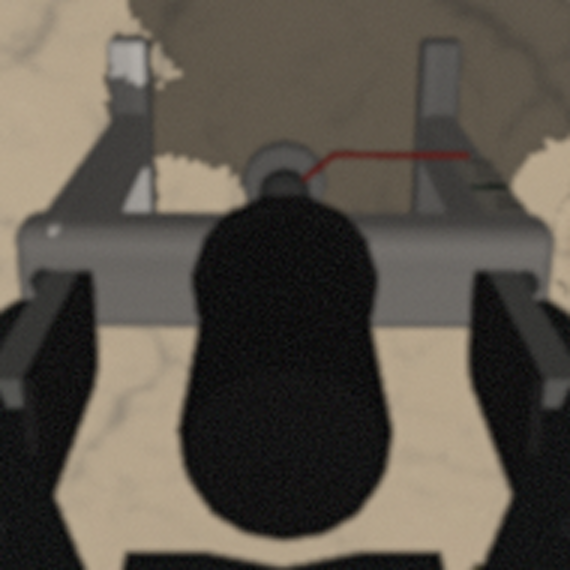

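play_rows(
  fingers=[5.5,4.5,3.5,2.5,1.5,1.5,1.5,1.5],
  linear=[
    [0,0,0],
    [0,0,0],
    [0,0,0],
    [0,0,0],
    [0,0,0],
    [0,0,0],
    [0,0,0],
    [0,0,0],
  ],
  delta_rot=[
    [0,0,0],
    [0,0,0],
    [0,0,0],
    [0,0,0],
    [0,0,0],
    [0,0,0],
    [0,0,0],
    [0,0,0],
  ],
  force=50,
)

```text
t: 27.1
ee_pos: [0.3672, 0.2708, 0.0877]
orientation: [0.122, 0.993, 0.0, 0.0]
wrist_force: [-0.8, -0.6, 5.7]
opening: 0.0288
```

play_rows(
  fingers=[1.5,1.5,1.5,1.5,1.5],
  linear=[
    [0,0,-0.5],
    [0,0,-1.5],
    [0,0,-3],
    [0,0,-4],
    [0,0,-4],
  ],
  delta_rot=[
    [0,0,0],
    [0,0,0],
    [0,0,0],
    [0,0,0],
    [0,0,0],
  ],
)

```text
t: 27.6
ee_pos: [0.368, 0.2712, 0.1287]
orientation: [0.122, 0.993, 0.001, 0.001]
wrist_force: [0.6, 0.8, -3.6]
opening: 0.029
```

```bash
python3 snap.py 22 wrist side
python3 - <<'E'
from h import *
from cell import *
s=read_state();print(s['wrist_force'],s['opening'],s['ee_pos'])
delta(s,[.3677,.2708,.28],92.6)
delta(s,[.5476,.0017,.28],92.6)
crop(load("side22"),(370,130,470,240),6,"pics/c22.png")
E
```

```text
[ 0.30777911 -0.30702478 -3.943663  ] 0.028929992438265523 [0.36699655 0.2706368  0.12731252]
jaw deg 75.99 toolz [ 3.e-04  1.e-04 -1.e+00] ee [0.367  0.2706 0.1273]
lin cm [ -0.07   0.04 -15.27] rot [ 1.000e-02  2.000e-02 -1.661e+01]
jaw deg 75.99 toolz [ 3.e-04  1.e-04 -1.e+00] ee [0.367  0.2706 0.1273]
lin cm [-24.04 -21.72 -15.27] rot [ 1.000e-02  2.000e-02 -1.661e+01]
```

View pics/c22.png

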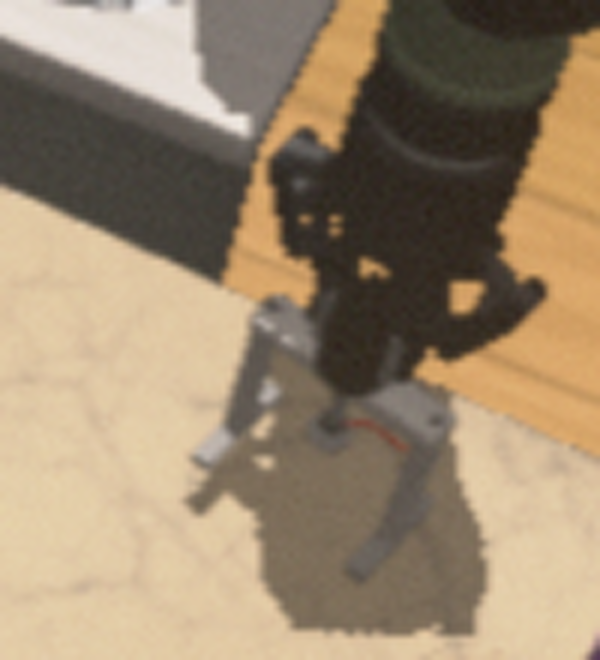

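play_rows(
  fingers=[1.5,1.5,1.5,1.5,1.5,1.5,1.5,1.5,1.5,1.5,1.5,1.5],
  linear=[
    [0,0,-2],
    [0,0,-5],
    [0,0,-8.5],
    [-2,-1.8,-11],
    [-5,-4.5,-12.5],
    [-8,-7.2,-13],
    [-11,-9.9,-13],
    [-14,-12.6,-13],
    [-17,-15.4,-13],
    [-20,-18.1,-13],
    [-22.5,-20.3,-13],
    [-24,-21.7,-13],
  ],
  delta_rot=[
    [0,0,0],
    [0,0,0],
    [0,0,0],
    [0,0,-2],
    [0,0,-4],
    [0,0,-6],
    [0,0,-8],
    [0,0,-10],
    [0,0,-12],
    [0,0,-14],
    [0,0,-16],
    [0,0,-16.6],
  ],
)

```text
t: 28.9
ee_pos: [0.5481, -0.0004, 0.2559]
orientation: [-0.022, 1.0, -0.0, -0.001]
wrist_force: [-0.3, 0.2, -3.2]
opening: 0.0289
```

play_rows(
  fingers=[1.5,1.5,1.5],
  linear=[
    [0,0,0],
    [0,0,0],
    [0,0,0],
  ],
  delta_rot=[
    [0,0,0],
    [0,0,0],
    [0,0,0],
  ],
)

```text
t: 29.2
ee_pos: [0.5464, 0.0027, 0.2566]
orientation: [-0.023, 1.0, 0.0, -0.001]
wrist_force: [-0.9, -0.0, -3.6]
opening: 0.0294
```

```bash
python3 snap.py 23 wrist side
python3 - <<'E'
from h import *
from cell import *
s=read_state();print(s['wrist_force'],s['opening'])
delta(s,[.5476,.0017,.20],92.6)
crop(load("side23"),(240,100,390,250),4,"pics/c23.png")
E
```

```text
[ 0.61143363 -0.06090689 -3.13215721] 0.029308584551254607
jaw deg 92.66 toolz [-6.e-04  3.e-04 -1.e+00] ee [0.5467 0.0029 0.2571]
lin cm [-0.09 -0.12  5.71] rot [ 0.02 -0.03  0.06]
```

View pics/c23.png

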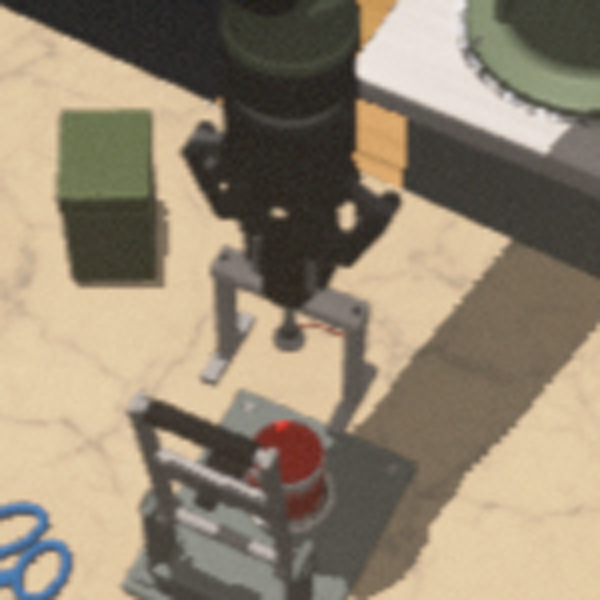

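View pics/wrist23.png

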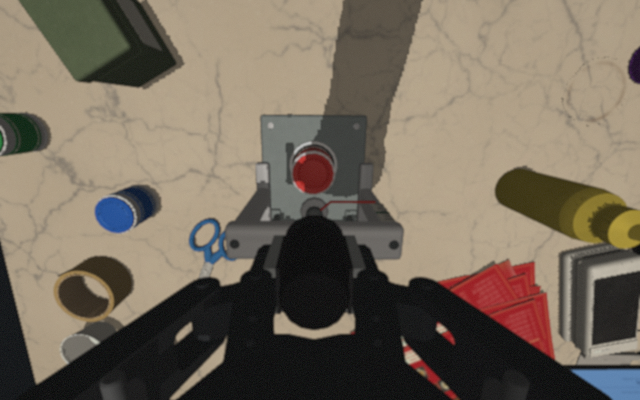

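Run:
```python
from h import *
f=load("wrist23");P=cloud(f)
crop(f,(260,150,370,230),7,"pics/c23w.png")
hsv=cv2.cvtColor(f["color"],cv2.COLOR_RGB2HSV)
m=((hsv[...,0]<8)|(hsv[...,0]>172))&(hsv[...,1]>130)&(hsv[...,2]>60)
m[:140]=0;m[200:]=0;m[:,:280]=0;m[:,345:]=0
c=max(cv2.findContours(m.astype(np.uint8),cv2.RETR_EXTERNAL,cv2.CHAIN_APPROX_NONE)[0],key=cv2.contourArea);e=cv2.fitEllipse(c);print("lid",e,ray(f,*e[0],.075).round(4))
print("foot",ray(f,314,207,.2145).round(4), P[200:214:3,306:324:4].round(3).tolist())
# beam
b=P[195:270,225:405].reshape(-1,3);b=b[(b[:,2]>.262)&(b[:,2]<.284)];r=cv2.minAreaRect((b[:,:2]*1000).astype(np.float32));print("beam",r,len(b))
```

```text
lid ((312.5617980957031, 173.276611328125), (37.664031982421875, 38.357723236083984), 87.89986419677734) [0.5468 0.0018 0.075 ]
foot [0.544  0.0033 0.2145] [[[0.538, -0.003, 0.216], [0.538, 0.0, 0.217], [0.538, 0.003, 0.216], [0.537, 0.006, 0.218], [0.538, 0.009, 0.216]], [[0.54, -0.003, 0.217], [0.54, 0.0, 0.218], [0.54, 0.003, 0.218], [0.54, 0.006, 0.218], [0.54, 0.009, 0.217]], [[0.543, -0.003, 0.217], [0.541, 0.0, 0.222], [0.54, 0.003, 0.224], [0.542, 0.006, 0.218], [0.54, 0.009, 0.225]], [[0.543, -0.003, 0.222], [0.542, 0.0, 0.227], [0.541, 0.003, 0.227], [0.541, 0.006, 0.227], [0.544, 0.009, 0.218]], [[0.544, -0.003, 0.227], [0.544, 0.0, 0.227], [0.542, 0.003, 0.232], [0.543, 0.006, 0.228], [0.547, 0.01, 0.217]]]
beam ((542.6265258789062, 3.05316162109375), (28.440519332885742, 103.75834655761719), 2.599393844604492) 4298
```

View pics/c23w.png

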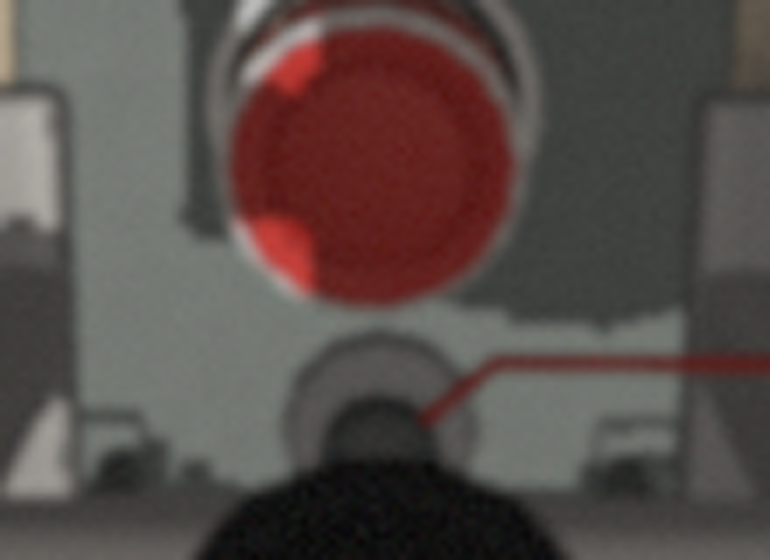

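play_rows(
  fingers=[1.5,1.5,1.5,1.5,1.5,1.5,1.5,1.5,1.5,1.5],
  linear=[
    [0,-0.1,1],
    [0,-0.1,2.5],
    [0,-0.1,4],
    [0,-0.1,5.5],
    [0,-0.1,7],
    [0,-0.1,8.5],
    [0,-0.1,10],
    [0,-0.1,11.3],
    [0,-0.1,12.2],
    [0,-0.1,12.2],
  ],
  delta_rot=[
    [0,0,0],
    [0,0,0],
    [0,0,0],
    [0,0,0],
    [0,0,0],
    [0,0,0],
    [0,0,0],
    [0,0,0],
    [0,0,0],
    [0,0,0],
  ],
)

```text
t: 30.3
ee_pos: [0.546, 0.0014, 0.1337]
orientation: [-0.023, 1.0, 0.0, -0.001]
wrist_force: [-0.4, -0.1, -3.8]
opening: 0.0288
```

```bash
python3 snap.py 24 wrist side
python3 - <<'E'
from h import *
from cell import *
s=read_state();print(s['wrist_force'],s['opening'])
delta(s,[.5468,.0018,.0995],92.6)
crop(load("side24"),(260,150,370,260),5,"pics/c24.png")
crop(load("wrist24"),(220,120,410,310),3,"pics/c24w.png")
E
```

```text
[ 0.98087857  0.11598217 -4.42134548] 0.029118085020887936
jaw deg 92.61 toolz [ 1.e-04 -0.e+00 -1.e+00] ee [0.5474 0.0011 0.1354]
lin cm [0.06 0.07 3.59] rot [-0.    0.    0.01]
```

View pics/c24.png

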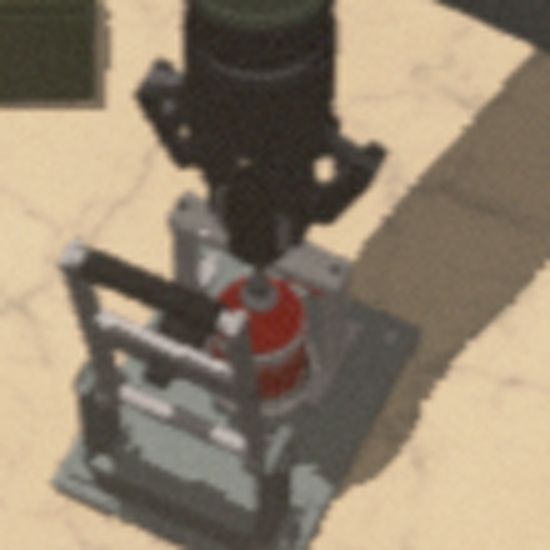

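View pics/c24w.png

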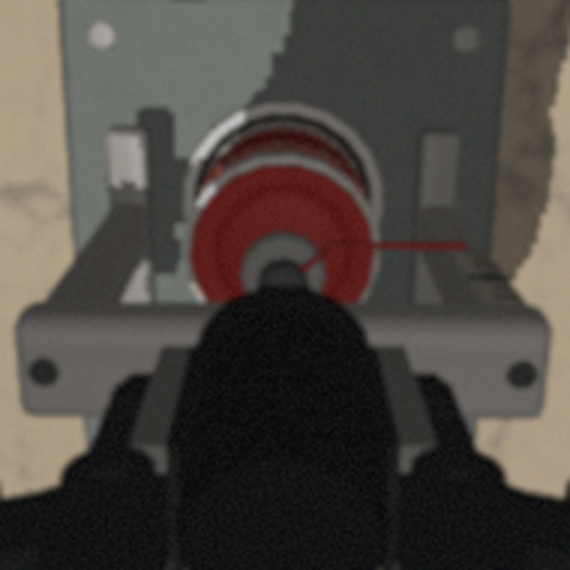

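play_rows(
  fingers=[1.5,1.5,1.5,1.5,1.5,1.5,1.5],
  linear=[
    [0.05,0.05,0.6],
    [0.05,0.05,1.3],
    [0.05,0.05,2],
    [0.05,0.05,2.6],
    [0.05,0.05,3],
    [0.05,0.05,3.3],
    [0.05,0.05,3.3],
  ],
  delta_rot=[
    [0,0,0],
    [0,0,0],
    [0,0,0],
    [0,0,0],
    [0,0,0],
    [0,0,0],
    [0,0,0],
  ],
)

```text
t: 31.1
ee_pos: [0.5468, 0.0014, 0.102]
orientation: [-0.023, 1.0, 0.0, -0.0]
wrist_force: [0.2, 0.3, -2.6]
opening: 0.0288
```

play_rows(
  fingers=[1.5,1.5,1.5,1.5],
  linear=[
    [0,0,0.1],
    [0,0,0.2],
    [0,0,0.25],
    [0,0,0.25],
  ],
  delta_rot=[
    [0,0,0],
    [0,0,0],
    [0,0,0],
    [0,0,0],
  ],
)

```text
t: 31.5
ee_pos: [0.5469, 0.0014, 0.0999]
orientation: [-0.023, 1.0, -0.0, 0.0]
wrist_force: [0.3, -0.3, -1.7]
opening: 0.0289
```

play_rows(
  fingers=[1.5,1.5,1.5],
  linear=[
    [0,0,0.08],
    [0,0,0.15],
    [0,0,0.15],
  ],
  delta_rot=[
    [0,0,0],
    [0,0,0],
    [0,0,0],
  ],
)

```text
t: 31.8
ee_pos: [0.5472, 0.0013, 0.0998]
orientation: [-0.023, 1.0, -0.0, 0.001]
wrist_force: [-2.7, -0.5, 8.5]
opening: 0.0288
```

```bash
python3 snap.py 25 wrist side
python3 - <<'E'
from h import *
from cell import *
s=read_state();print(s['wrist_force'],s['opening'],s['ee_pos'],s['moment'])
crop(load("side25"),(280,170,350,250),7,"pics/c25.png")
crop(load("wrist25"),(220,120,410,310),3,"pics/c25w.png")
E
```

```text
[-3.37680506  0.34154509  9.01347632] 0.028753890307083932 [0.54720753 0.00135425 0.09977607] [0.09702926 0.70688681 0.00586336]
```

View pics/c25.png

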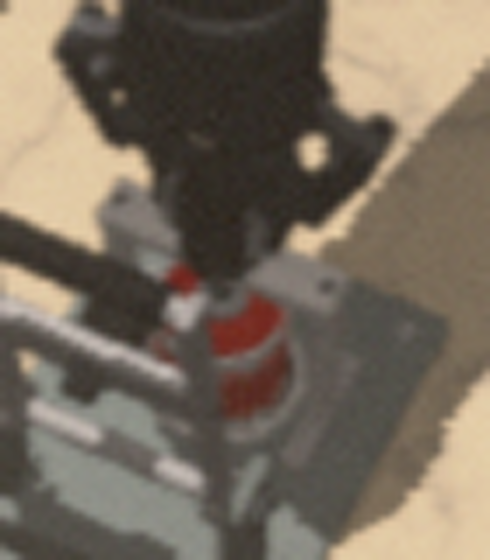

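View pics/c25w.png

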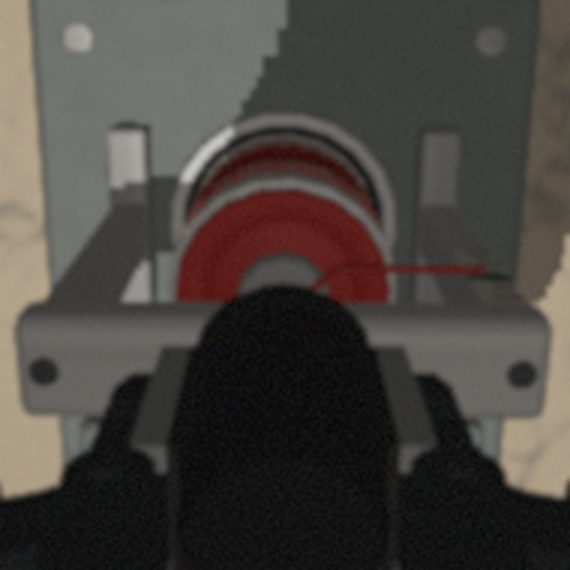

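The feet are on the bed (wrist load changed from −2 to +9 N), the foot is on the lid, and the red pointer is at the dark mark. I ease off and release.

play_rows(
  fingers=[1.5,1.5,2.6,3.0,3.4,3.8,4.5,5.5,6.5,6.5],
  linear=[
    [0,0,-0.08],
    [0,0,-0.08],
    [0,0,-0.08],
    [0,0,-0.08],
    [0,0,-0.08],
    [0,0,-0.08],
    [0,0,-0.08],
    [0,0,-0.08],
    [0,0,-0.08],
    [0,0,-0.08],
  ],
  delta_rot=[
    [0,0,0],
    [0,0,0],
    [0,0,0],
    [0,0,0],
    [0,0,0],
    [0,0,0],
    [0,0,0],
    [0,0,0],
    [0,0,0],
    [0,0,0],
  ],
  force=20,
)

```text
t: 32.9
ee_pos: [0.5468, 0.0015, 0.099]
orientation: [-0.023, 1.0, 0.0, -0.0]
wrist_force: [-0.6, -0.0, 0.5]
opening: 0.0655
```

play_rows(
  fingers=[6.5,6.5,6.5,6.5,6.5,6.5,6.5,6.5,6.5,6.5],
  linear=[
    [0,0,-0.5],
    [0,0,-1.5],
    [0,0,-3],
    [0,0,-5],
    [0,0,-7],
    [0,0,-9],
    [0,0,-11],
    [0,0,-13],
    [0,0,-14],
    [0,0,-14],
  ],
  delta_rot=[
    [0,0,0],
    [0,0,0],
    [0,0,0],
    [0,0,0],
    [0,0,0],
    [0,0,0],
    [0,0,0],
    [0,0,0],
    [0,0,0],
    [0,0,0],
  ],
)

```text
t: 33.9
ee_pos: [0.5479, 0.0013, 0.2411]
orientation: [-0.023, 1.0, -0.0, 0.002]
wrist_force: [0.4, 0.8, -0.2]
opening: 0.0648
```

play_rows(
  fingers=[6.5,6.5,6.5,6.5,6.5,6.5,6.5,6.5],
  linear=[
    [1,0,-1],
    [3,0,-1],
    [6,0,-1],
    [9,0,-1],
    [12,0,-1],
    [14,0,-1],
    [15,0,-1],
    [15,0,-1],
  ],
  delta_rot=[
    [0,0,0],
    [0,0,0],
    [0,0,0],
    [0,0,0],
    [0,0,0],
    [0,0,0],
    [0,0,0],
    [0,0,0],
  ],
)

```text
t: 34.7
ee_pos: [0.3957, -0.0052, 0.249]
orientation: [-0.022, 1.0, 0.0, -0.0]
wrist_force: [0.2, 1.0, 0.5]
opening: 0.0652
```

```bash
python3 snap.py 26 wrist side top
python3 - <<'E'
from h import *
from cell import *
s=read_state();print(s['wrist_force'],s['ee_pos'],s['t'])
crop(load("side26"),(250,150,370,270),5,"pics/c26.png")
a=load("top26");crop(a,(290,110,390,220),5,"pics/c26t.png")
for n in("side26","top26","wrist26"):
    P=cloud(load(n));P=P[np.isfinite(P[...,2])];q=P[(np.hypot(P[:,0]-.547,P[:,1]-.0015)<.06)]
    b=q[(q[:,2]>.155)&(q[:,2]<.185)];t=q[(q[:,2]>.108)&(q[:,2]<.128)]
    print(n,len(b),len(t),(b.min(0).round(3),b.max(0).round(3),np.percentile(b[:,2],90).round(4)) if len(b) else'', (t.min(0).round(3),t.max(0).round(3),np.median(t,0).round(4)) if len(t) else '')
E
```

```text
[-0.83047853 -0.0561004   0.58817395] [ 0.39786731 -0.00543996  0.2491421 ] 34.85
side26 109 247 (array([ 0.536, -0.014,  0.156]), array([0.565, 0.015, 0.177]), np.float64(0.1737)) (array([ 0.536, -0.052,  0.109]), array([0.568, 0.052, 0.128]), array([0.5537, 0.0114, 0.1185]))
top26 85 192 (array([ 0.533, -0.011,  0.156]), array([0.561, 0.015, 0.177]), np.float64(0.1745)) (array([ 0.53 , -0.049,  0.109]), array([0.56 , 0.053, 0.127]), array([0.5457, 0.0039, 0.1187]))
wrist26 551 1343 (array([ 0.531, -0.013,  0.155]), array([0.55 , 0.016, 0.171]), np.float64(0.17)) (array([ 0.528, -0.051,  0.108]), array([0.559, 0.054, 0.128]), array([0.5404, 0.0017, 0.1164]))
```

View pics/c26.png

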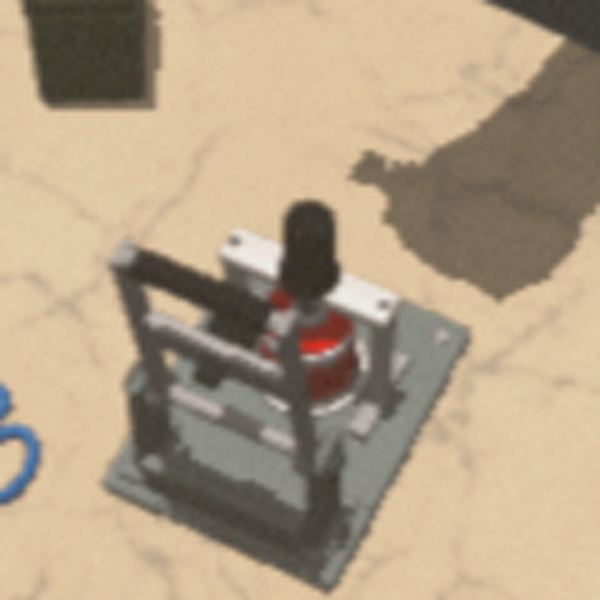

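View pics/wrist26.png

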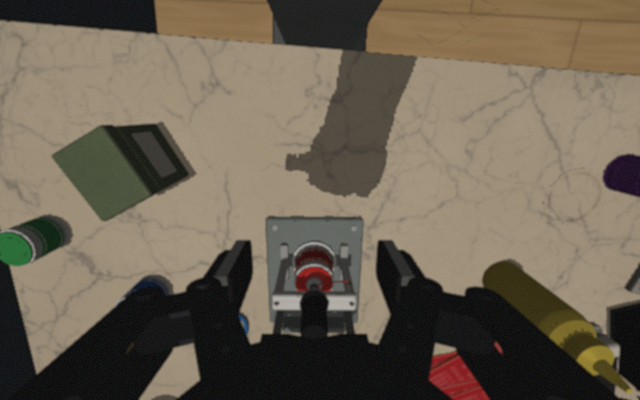

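The gauge stands upright on the bed over the tin: barrel top 0.174 m against 0.171 expected, 12 mm above its earlier reading on the counter. The lever is up, the arm is clear, and the neighbours have not moved. Handing in.

```bash
python3 -c "
from cell import *
print(sign_off())"
```

```text
the job is handed in; nothing more can be done
None
```

The job is handed in after about 35 s of robot time. The red chilli tin is in the press nest with its lid driven home. The lever is back up at about 1.7 rad, and the gauge stands by itself over the tin.

**What the last checks showed:**
- **Lid:** its top dropped 5 mm in both the side and wrist views. The lever reached a hard stop (26 N at the wrist) at about 0 rad.
- **Gauge:** the feet touched down at the expected height. The barrel top reads 0.174 m against 0.171 m expected, and it rose the expected 12 mm from counter to bed. The beam and foot are within about 2 mm of the tin's centre. I read the pointer at the mark by eye only, just before letting go, and took no number from the scale.
- **Other items:** none were touched. I looked at their positions in the last pictures but did not measure them.

**What failed or disagreed:**
- **Fingertip position:** both cameras put the real fingertips about 31 mm behind the reported TCP. Because of this the first grip on the lever bar closed on nothing, and the tin was carried by the edge of its lid. I corrected for this from the lever onward. The tin still went into the nest without a jolt, its lid about 5 mm above closed.
- **Lever force:** on the way up the wrist force reached about 55 N because my arc was slightly too tight, so I corrected the path. The limit is 120 N.
- **Nest and tin centre:** before insertion the side and wrist views differed by about 3 mm. I went between the two, and the tin dropped in cleanly.

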